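# Turn the drying lint screens and rack their latch bars

## Task

The rinsed dryer lint screens are drying on the warming tray, all standing on their runners: with the turner, flip every one over so that it lies flat on the tray, panel down and runners up, never touching the hot screens with the fingers, and afterwards lay the turner back in its rest as you found it. Put their latch bars, already dry, into the rack, long ones along the long row and short ones along the short row, and see that the tray's switch is on: flick it if it is off, leave it if it is on. Leave the detergent and the coin dish where they are.

Things in the scene. Friction and masses are not known exactly. Their poses are not given: they have to be found in the camera images.
- tray: Fixed flat warming tray, plain steel slab 260 (x) x 650 (y) x 30 mm, no rim. Origin at the centre of its underside, on the table; its flat top is 30 mm above the origin.
- screen0: Lint screen, may be absent: plain aluminium mesh panel 84 x 76 x 3 mm on two straight runners (84 long, 5 wide, 9 mm tall) under its long edges; 12 mm tall in all, 90 g. Origin: centre of the runner side, 12 mm from the panel's outer face. x along the runners, z from runner side to panel side. On its runners (z up) it leaves a tunnel 66 mm wide, 9 mm high along x, open at both ends.
- screen1: Lint screen, may be absent: plain aluminium mesh panel 84 x 76 x 3 mm on two straight runners (84 long, 5 wide, 9 mm tall) under its long edges; 12 mm tall in all, 90 g. Origin: centre of the runner side, 12 mm from the panel's outer face. x along the runners, z from runner side to panel side. On its runners (z up) it leaves a tunnel 66 mm wide, 9 mm high along x, open at both ends.
- screen2: Lint screen, may be absent: plain aluminium mesh panel 84 x 76 x 3 mm on two straight runners (84 long, 5 wide, 9 mm tall) under its long edges; 12 mm tall in all, 90 g. Origin: centre of the runner side, 12 mm from the panel's outer face. x along the runners, z from runner side to panel side. On its runners (z up) it leaves a tunnel 66 mm wide, 9 mm high along x, open at both ends.
- turner: Turner, 180 g. x from handle to blade; z up from the blade as it lies in its rest. Origin: middle of the blade's rear edge, underside. Steel blade in the xy plane, x 0 to 84 mm, 50 wide, 2 thick. A 9 mm round neck climbs from its rear edge to the handle at x -30, z 61 mm. Black handle: straight bar along x from -25 to -160 mm, its axis at y 0, z 61 mm.
- turner_grip (a point): Point to grip on the turner handle's axis, 60 mm behind the turner's origin and 61 mm above it, axes as the turner's. The bar is 24 x 24 mm, set on edge: its flats face 45 degrees up and down to either side, so grip across two opposite flats with the gripper tilted 45 degrees about the handle's axis, to either side.
- rest: Fixed plastic rest of the turner: base plate 260 x 80 x 8 mm with two lips 8 mm tall and 66 mm apart that flank the blade, and an upright post with a V notch that carries the handle near its rear end (x -138 to -152 mm). Origin on the table below the place of the turner's origin, x as the turner's x when the turner lies in it.
- rest_seat (a point): Where the turner's origin belongs when it lies in the rest, on the base plate's top, 8 mm above the table; axes as those of the rest.
- switch_box: Fixed grey switch box of the tray, 90 (x) x 70 (y) x 50 mm tall; origin at the centre of its underside. The toggle lever stands on the middle of its top.
- switch_tip (a point): Centre of the black ball (16 mm across) at the end of the toggle lever, 40 mm from the pivot; the pivot lies in the middle of the box's top, 50 mm above the table. The lever tips along the box's x; unlit.
- heat_switch (a joint): Toggle lever: -0.4 rad = off, tip leaning to the box's -x; +0.4 rad = on, leaning to the box's +x (box at its usual yaw: +x away from the robot). It falls to either end by its weighted ball and stays there; 0.5 N at the tip throws it.
- bar_long0: Long latch bar, may be absent: plain aluminium bar 70 x 12 x 12 mm, 42 g, lying on the table; origin at the centre of its underside, x along it.
- bar_long1: Long latch bar, may be absent: plain aluminium bar 70 x 12 x 12 mm, 42 g, lying on the table; origin at the centre of its underside, x along it.
- bar_short0: Short latch bar, may be absent: plain aluminium bar 45 x 12 x 12 mm, 27 g, lying on the table; origin at the centre of its underside, x along it.
- bar_short1: Short latch bar, may be absent: plain aluminium bar 45 x 12 x 12 mm, 27 g, lying on the table; origin at the centre of its underside, x along it.
- rack: Fixed low grey rack for the bars; origin under the centre of its base, a plate 76 (x) x 186 (y) x 3 mm. Two rows along y between walls that rise 6 mm above the base (9 mm above the table) and are 4 mm thick: the long row at x = +18 mm, inside 32 wide and 178 mm long; the short row at x = -18 mm, inside 32 wide and 120 mm long; both centred at y = 0. Each row takes two bars end to end.
- detergent: Bystander: white detergent bottle, 68 mm across, 190 mm tall, origin under its centre.
- coin_dish: Bystander: flat grey coin dish, 100 mm across, 22 mm tall, origin under its centre.

How it is judged:
By the outcome, as a careful person would: the job done as asked, in the order asked, and still so for the second after the job is handed in, with the robot touching nothing.
Of screen0, screen1, screen2 only 2 to 3 are there at a start; the rules pass over those that are not, and their reading is None.
Of bar_long0, bar_short0, bar_long1, bar_short1 only 3 to 4 are there at a start; the rules pass over those that are not, and their reading is None.
At some moment in a run one of screen0, screen1, screen2 may be knocked a few centimetres aside while the robot is not near it.
It also fails if it takes over 210 s, if anything falls off the work surface, if the arm or the gripper's body presses on something with over 40 N, if the wrist force passes 120 N, or if a joint passes its speed limit or range.

## Robot

A 6-joint arm with a two-finger parallel gripper is mounted at the origin on the work surface. World frame = base frame: x ahead of the robot, y to its left, z up, the work surface at z = 0. Lengths are in m, angles in rad, forces in N, time in s.
With the tool pointing down it reaches from about 0.275 to 0.825 m from the base axis. Payload 5.2 kg.
Tool frame: the origin (TCP) lies at the very end of the fingers, on their centre line; the grasp point (between the pads) lies arm.grip_point_offset behind it (arm.grip_point_offset is the distance from the TCP to the grasp point, in m); z points along the fingers, x is the direction in which the jaws open and shut, and the axes are right-handed (so a half turn about z gives the same grasp; the last joint's range is limited). The gripper opens to 93 mm and grips with 3 to 60 N. Pads are 15 mm wide; open, the fingers measure 128 mm over their backs; the gripper's body (75 mm by 188 mm) begins 65 mm behind the grasp point.
Start: joints at [-1.35, 0.259, 1.535, -0, 1.348, -0.203], TCP at [0.226, -0.501, 0.183] pointing down, gripper open.
Joint ranges: [-3.14, 3.14], [-0.91, 2.08], [0.19, 2.58], [-1.22, 4.36], [0.22, 2.71], [-3.12, 3.12]. Speed limits (rad/s): [2.57, 2.57, 3.14, 3.14, 3.14, 3.14].

## Interface

Orientations are given as [roll, pitch, yaw] about the fixed x, y, z axes, in that order (R = Rz(yaw) Ry(pitch) Rx(roll)).
In Python, from rig import readout, cams, order, arm gives the robot as it stands. The module is installed in compiled form; this text tells all that it offers.
- The arm moves only by the tool send_rows, never from a script. Its argument "deltas" is a list of rows, each a list of 5 numbers: the closure, from -1 (fully open) to 1 (shut), so that 0 is half open, then the shift along the world's x, y, z in mm, then the turn about the world's z in rad. In form: [[hand, dx, dy, dz, roll], ...]. A call has 1 to 8 rows; each row is the pose to reach, as a shift and turn from the pose commanded when the call began; what a row does not reach only later rows make up. A row lasts 1/12 s, in which the tool goes at most 41.7 mm and 7.16 degrees, less where a joint would pass 70% of its speed; a pose out of reach is approached as far as the arm can. A call with a gripper value outside its range is refused whole. The fingers move at their own pace and stop on an object; "newtons" is the grip in N (left out, the last holds). Time passes only in rows, so rows that repeat a pose let the fingers close. It gives the time, the measured TCP pose, the force and the opening at its end, in the units of the state.
- readout.sense(): the state, without advancing time (a new reading comes with each control period).
- cams.get_image(name): name is "side" or "top"; returns the picture (400x640x3 uint8, blue, green, red); there is no depth.
- cams.get_calibration(name): a dict with "camera_matrix" (3x3 intrinsics, pixels), "k1" (the pictures are not rectified: a ray, as slopes to the right and down, at radius r is drawn at 1 + k1 r^2 times it, then the intrinsics apply), "rvec" (rotation vector, rad) and "tvec" (3), from world to camera coordinates, as OpenCV has them. Camera axes: x right, y down, z forward; pixel columns grow to the right and rows downward; lengths in m; the calibration is good to about 2 mm. A picture is of the moment at which its call begins. get_calibration takes no time and is no camera call.
- order.close_job(): hands the job in, once; it reports no verdict.
The state is a dict: "clock": time; "joint_pos": joint angles; "joint_vel": joint speeds; "joint_efforts": joint torques, N m; "ee_pos": TCP position; "ee_rot": TCP orientation; "force": force on the tool from outside, world axes, zero at the start; "wrist_torque": the same for the moment, N m; "opening": finger opening in m.
Only numpy, scipy, OpenCV 4.12 (cv2) and the standard library are available. Lean on these libraries where they do the work, as an engineer would, in place of code of your own. Each camera call takes 0.05 s, during which the arm holds its last target. There are 200 camera calls.

## Working session

There is one attempt and no reset: what is moved stays moved. The work goes in short steps, Python scripts to look and compute and a tool call to move; the robot and the scene stay as the last step left them, time stands still between calls to the robot, and variables do not carry over. Pictures are saved under pics/ and viewed, about 12 in all and at most 16, crops included, and the job is handed in when it is done.

Besides the shell and the picture viewer there is one more tool, called after "Request:" in YAML: its name, and indented under it one key for each argument. send_rows: Moves the arm, as the interface text tells. Its arguments: {"type":"object","properties":{"deltas":{"type":"array","items":{"type":"array","items":{"type":"number"}}},"newtons":{"type":"number"}},"required":["deltas"]}

```bash
mkdir -p pics
cat > h.py <<'E'
import numpy as np, cv2
from rig import readout, cams, order, arm
def cal(n):
    c=cams.get_calibration(n); R=cv2.Rodrigues(np.array(c["rvec"],float))[0]
    return np.array(c["camera_matrix"],float),float(c["k1"]),R,np.array(c["tvec"],float).ravel()
def ray(n,u,v):
    K,k,R,t=cal(n); d=np.array([(u-K[0,2])/K[0,0],(v-K[1,2])/K[1,1]]); s=d.copy()
    for _ in range(20): s=d/(1+k*(s@s))
    return -R.T@t, R.T@np.array([s[0],s[1],1])
def onz(n,u,v,z):
    o,d=ray(n,u,v); return o+d*(z-o[2])/d[2]
def proj(n,p):
    K,k,R,t=cal(n); c=R@np.asarray(p,float)+t; s=c[:2]/c[2]; s=s*(1+k*(s@s))
    return K[0,0]*s[0]+K[0,2],K[1,1]*s[1]+K[1,2]
def two(p,q):
    "top pixel p, side pixel q -> point, miss distance"
    a,d=ray("top",*p); b,e=ray("side",*q)
    s=np.linalg.lstsq(np.c_[d,-e],b-a,rcond=None)[0]; P=a+s[0]*d; Q=b+s[1]*e
    return (P+Q)/2,np.linalg.norm(P-Q)
E
python3 - <<'E'
from h import *
np.set_printoptions(precision=4,suppress=True)
print(readout.sense(), arm.grip_point_offset)
for n in("top","side"):
    im=cams.get_image(n); cv2.imwrite(f"pics/{n}0.png",im); print(n,cal(n)[0],cal(n)[1],ray(n,320,200))
a=cv2.imread("pics/top0.png")
E
```

```text
{'clock': 0.0, 'joint_pos': array([-1.3498,  0.2594,  1.5361,  0.    ,  1.348 , -0.2028]), 'joint_vel': array([ 0.0001, -0.0004,  0.001 ,  0.0009, -0.0003,  0.0003]), 'joint_efforts': array([  0.0025, -43.7299, -28.4005,   0.0722,   0.0411,  -0.0001]), 'ee_pos': array([ 0.2261, -0.5007,  0.1822]), 'ee_rot': array([-3.1412,  0.0018, -1.147 ]), 'force': array([-0.073 , -0.7154,  0.7783]), 'wrist_torque': array([-0.024 ,  0.0331,  0.0327]), 'opening': 0.09314272831366759} 0.0188
top [[387.2317   0.     315.7003]
 [  0.     387.2317 195.5935]
 [  0.       0.       1.    ]] -0.020464026823317633 (array([0.453 , 0.012 , 1.2544]), array([ 0.0662, -0.0163, -0.9978]))
side [[459.8713   0.     319.3498]
 [  0.     459.8713 205.4293]
 [  0.       0.       1.    ]] -0.02233249679507968 (array([0.4856, 1.029 , 0.7886]), array([ 0.0479, -0.8318, -0.5532]))
```

View pics/top0.png

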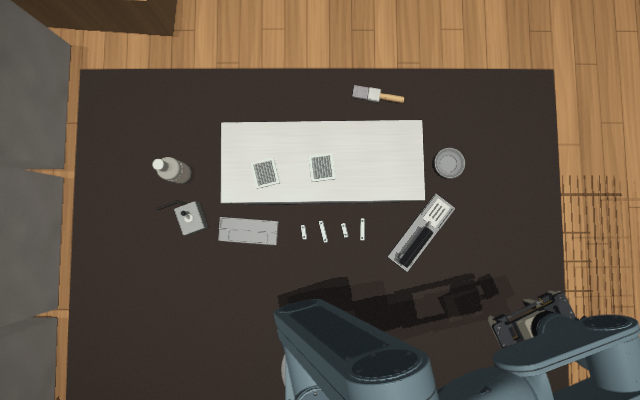

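View pics/side0.png

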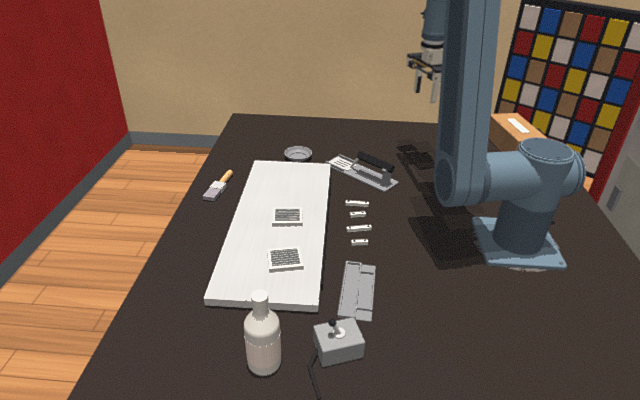

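Run:
```python
import cv2,numpy as np
a=cv2.imread("pics/top0.png"); s=cv2.imread("pics/side0.png")
c=cv2.resize(a[140:280,240:460],(792,504),interpolation=cv2.INTER_CUBIC); cv2.imwrite("pics/c0.png",c)
c=np.vstack([cv2.resize(a[150:250,145:345],(600,300),interpolation=cv2.INTER_CUBIC),cv2.resize(s[190:280,225:405],(600,300),interpolation=cv2.INTER_CUBIC)]);cv2.imwrite("pics/c1.png",c)
```

```text
(no output)
```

View pics/c0.png

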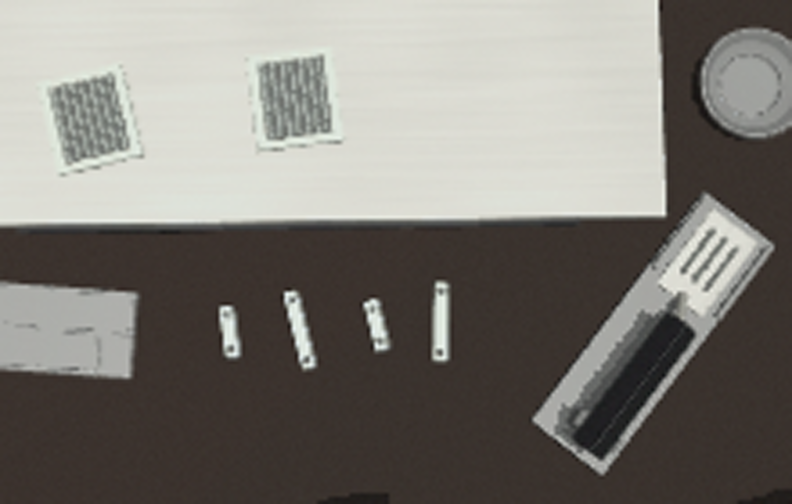

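View pics/c1.png

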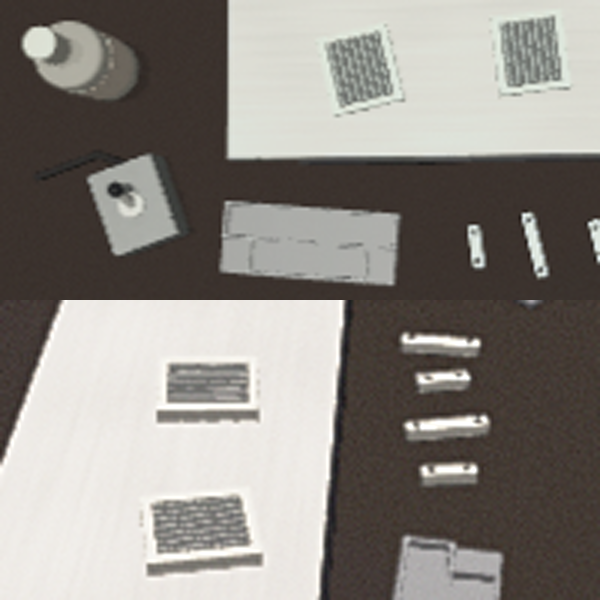

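```bash
cat >> h.py <<'E'
def rects(n,im,lo,hi,box,z,amin=20):
    "minAreaRects of gray mask in a pixel box, corners cast onto plane z -> (centre mm, sizes mm, long-axis deg, px)"
    x0,y0,x1,y1=box; g=cv2.cvtColor(im,cv2.COLOR_BGR2GRAY); m=np.zeros_like(g); m[y0:y1,x0:x1]=cv2.inRange(g,lo,hi)[y0:y1,x0:x1]
    m=cv2.morphologyEx(m,cv2.MORPH_CLOSE,np.ones((5,5)))
    out=[]
    for c in cv2.findContours(m,cv2.RETR_EXTERNAL,cv2.CHAIN_APPROX_NONE)[0]:
        if cv2.contourArea(c)<amin: continue
        w=np.array([onz(n,u,v,z)[:2] for u,v in c[:,0,:]],np.float32)*1000
        r=cv2.minAreaRect(w); q=cv2.boxPoints(r); e=q[1]-q[0]; f=q[2]-q[1]
        if np.hypot(*f)>np.hypot(*e): e,f=f,e
        out.append((np.round(r[0],1),round(float(np.hypot(*e)),1),round(float(np.hypot(*f)),1),round(float(np.degrees(np.arctan2(e[1],e[0]))%180),1),c[:,0,:].mean(0).round(1)))
    return out
E
python3 - <<'E'
from h import *
t=cv2.imread("pics/top0.png")
print("tray",rects("top",t,170,255,(200,110,435,210),.03,1000))
print("mesh",rects("top",t,0,175,(240,145,350,195),.042,100))
print("bars",rects("top",t,110,255,(295,210,375,250),.012))
print("rack",rects("top",t,90,255,(212,210,285,250),.009,200))
print("handle",rects("top",t,0,38,(385,195,460,275),.075,100))
print("rest",rects("top",t,85,255,(385,190,460,275),.008,100))
print("blade",rects("top",t,185,255,(385,190,460,275),.010,30))
print("box",rects("top",t,90,255,(172,198,210,240),.05,100))
g=cv2.cvtColor(t,cv2.COLOR_BGR2GRAY)
print(g[195:275:6,385:460:5])
for p in((356,263),):print(onz("top",*p,0))
E
```

```text
tray [(array([660.9, -15.4]), 647.7, 258.6, 90.7, array([321.8, 161.1]))]
mesh [(array([617.1, 163.8]), 78.8, 70.8, 12.3, array([266., 175.])), (array([633.9, -15.1]), 79.4, 62.2, 9.3, array([322.6, 169. ]))]
bars [(array([434.6,  45.1]), 43.3, 14.5, 8.2, array([303.4, 231.7])), (array([440.2, -85.8]), 44.8, 13.2, 13.7, array([344.3, 229.9])), (array([435.3, -17.5]), 69.5, 13.2, 13.9, array([322.9, 231.3])), (array([ 443.8, -142.5]), 67.1, 12.8, 179.4, array([362.1, 228.9]))]
rack [(array([437.7, 223.7]), 189.4, 77.8, 85.5, array([247.7, 230.7]))]
handle [(array([ 388.6, -297.5]), 133.0, 29.5, 142.1, array([415.7, 246.5]))]
rest [(array([ 434.5, -330.8]), 259.5, 87.9, 141.9, array([421.3, 231. ])), (array([ 551.5, -282.1]), 127.2, 32.5, 89.9, array([404.5, 195. ]))]
blade [(array([ 495.1, -382.8]), 84.2, 50.5, 141.9, array([436.1, 212.8])), (array([ 552.9, -281.7]), 127.0, 29.2, 89.9, array([404.5, 194.5]))]
box [(array([478. , 400.1]), 89.3, 71.4, 20.0, array([188.9, 217.9]))]
[[221 221 221 221 219 217 216 216  69  51 140  51  52  53  53]
 [ 80  73  68  65  55  54  52  51  51  97 165 219 163  53  54]
 [ 52  53  54  52  52  50  52  53  67 129 113 113 220 174  52]
 [ 52  53  51  53  53  52  52 116 111 128 126 129 214 158  52]
 [ 50  52  53  54  52  52  62 166 219 216 197 215 142  51  52]
 [ 54  53  54  51  51  39 167 166 103 156 215  98  53  53  53]
 [ 53  52  53  53  53 168 113  79  30  32 163  53  52  50  52]
 [ 54  52  52  52 168 114  79  30  50 102  52  51  52  51  52]
 [ 52  52  52 169 115  79  32  51  73  51  51  52  53  51  51]
 [ 51  54 169 169  78  34  32  34  53  53  52  51  51  54  52]
 [ 51 171 114  90  31  33  35  52  52  52  52  52  51  54  52]
 [ 52  52 169  32  31  33  71  53  52  51  54  53  51  52  52]
 [ 52  53  51  49 166 137  54  51  52  51  52  53  54  51  52]
 [ 53  52  52  53  52  51  51  51  51  51  49  51  52  51  53]]
[ 0.33333943 -0.12357325  0.        ]
```

Request:
send_rows:
  deltas:
    - [-1, 30, 30, 0, -0.12]
    - [-1, 60, 60, 0, -0.24]
    - [-1, 90, 90, 0, -0.36]
    - [-1, 120, 120, 0, -0.48]
    - [-1, 150, 150, 0, -0.6]
    - [-1, 170, 170, 0, -0.72]
    - [-1, 189, 181, -20, -0.84]
    - [-1, 189, 181, -50, -0.96]

```text
clock: 0.77
ee_pos: [0.4206, -0.3185, 0.1354]
ee_rot: [-3.134, -0.0, -2.078]
force: [-0.6, -1.3, -0.5]
opening: 0.0929
```

Request:
send_rows:
  deltas:
    - [-1, 0, 0, 0, -0.12]
    - [-1, 0, 0, 0, -0.129]
    - [-1, 0, 0, 0, -0.129]
    - [-1, 0, 0, 0, -0.129]

```text
clock: 1.1
ee_pos: [0.4154, -0.321, 0.1337]
ee_rot: [-3.14, -0.0, -2.203]
force: [0.1, -0.2, -0.0]
opening: 0.0929
```

Run:
```python
from h import *
s=readout.sense();print(s["ee_pos"],s["ee_rot"],s["force"],s["joint_pos"],s["clock"])
a=cams.get_image("top");b=cams.get_image("side");cv2.imwrite("pics/t1.png",a);cv2.imwrite("pics/s1.png",b)
cv2.imwrite("pics/c2.png",np.hstack([cv2.resize(a[170:290,370:480],(400,436)),cv2.resize(b[110:220,310:420],(400,436))]))
```

```text
[ 0.41541831 -0.32103972  0.13371297] [-3.14033958e+00 -3.06590471e-04 -2.20278252e+00] [ 0.08884441 -0.23224302 -0.04704605] [-8.70580626e-01  2.52393198e-01  1.66948098e+00 -1.87327685e-06
  1.21842845e+00  1.33220235e+00] 1.1
```

View pics/c2.png

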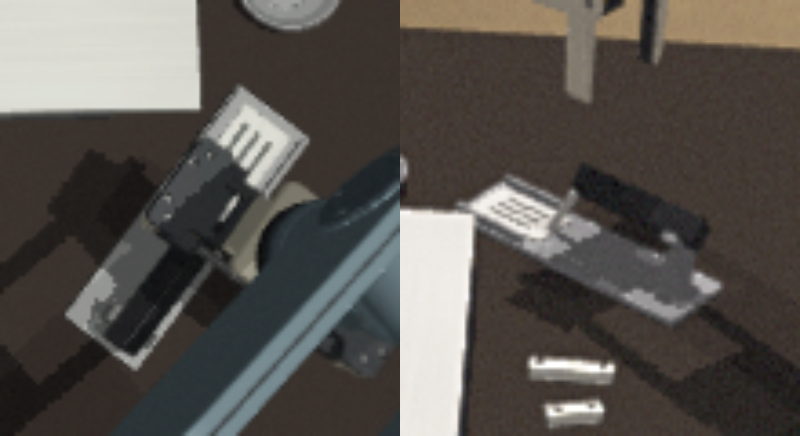

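Request:
send_rows:
  deltas:
    - [-1, 0, 0, -30, 0]
    - [-1, 0, 0, -60, 0]
    - [-1, 0, 0, -82, 0]
    - [-1, 0, 0, -82, 0]
    - [-1, 0, 0, -82, 0]

```text
clock: 1.62
ee_pos: [0.4147, -0.3203, 0.0509]
ee_rot: [3.14, 0.0, -2.205]
force: [0.0, -0.6, 0.4]
opening: 0.0929
```

Request:
send_rows:
  deltas:
    - [0.3, 0, 0, 0, 0]
    - [0.3, 0, 0, 0, 0]
    - [0.3, 0, 0, 0, 0]
    - [1, 0, 0, 0, 0]
    - [1, 0, 0, 0, 0]
    - [1, 0, 0, 0, 0]
    - [1, 0, 0, 0, 0]
  newtons: 60

```text
clock: 2.2
ee_pos: [0.4153, -0.3204, 0.0513]
ee_rot: [-3.141, -0.0, -2.206]
force: [-0.5, 0.1, 0.3]
opening: 0.0507
```

Run:
```python
from h import *
s=readout.sense();print(s["ee_pos"],s["ee_rot"],s["force"],s["wrist_torque"],s["opening"],s["clock"])
```

```text
[ 0.41529187 -0.32036886  0.05126624] [-3.14123918e+00 -3.24250849e-05 -2.20557523e+00] [-0.50942496  0.11077882  0.33763075] [ 0.10474859 -0.00288834 -0.00510044] 0.050744863194799206 2.2
```

Request:
send_rows:
  deltas:
    - [0.1, 0, 0, 0, -0.03]
    - [0.1, 0, 0, 0, -0.03]
    - [1, 0, 0, 0, -0.03]
    - [1, 0, 0, 0, -0.03]
    - [1, 0, 0, 0, -0.03]
    - [1, 0, 0, 0, -0.03]
    - [1, 0, 0, 0, -0.03]
    - [1, 0, 0, 0, -0.03]

```text
clock: 2.87
ee_pos: [0.4152, -0.3203, 0.051]
ee_rot: [3.142, 0.0, -2.236]
force: [-0.2, -0.4, 0.5]
opening: 0.0064
```

Run:
```python
from h import *
s=readout.sense();print(s["ee_pos"],s["ee_rot"],s["force"],s["wrist_torque"],s["opening"],s["clock"])
```

```text
[ 0.41518594 -0.32033819  0.0510356 ] [ 3.14157748e+00  1.47252392e-05 -2.23554694e+00] [-0.17796349 -0.39996884  0.50586102] [ 0.04766692  0.01609946 -0.00665724] 0.006436723344077383 2.8667
```

Run:
```python
from h import *
b=cams.get_image("side");cv2.imwrite("pics/s2.png",b)
a=cams.get_image("top")
cv2.imwrite("pics/c3.png",np.hstack([cv2.resize(a[170:290,370:480],(400,436),interpolation=2),cv2.resize(b[110:220,310:420],(400,436),interpolation=2)]))
```

```text
(no output)
```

View pics/c3.png

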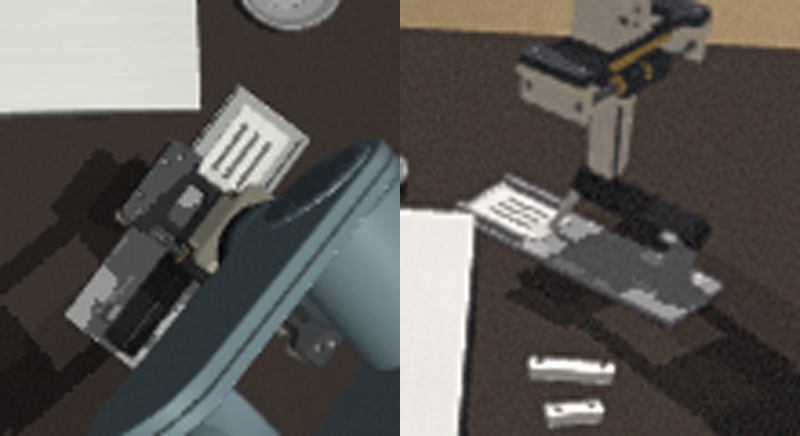

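Run:
```python
from h import *
def c(p): u,v=proj("side",p); return round((u-310)*400/110),round((v-110)*436/110)
for p in((.4152,-.3203,.051),(.4152,-.3203,.070),(.4152,-.3203,.11)):print(c(p))
d=np.array([.787,-.617]);o=np.array([.462,-.3569])
for x,z in((0,.008),(-25,.069),(-60,.069),(-160,.069)):
    q=o+d*x/1000; print(x,c((*q,z)))
```

```text
(202, 208)
(204, 188)
(207, 145)
0 (149, 228)
-25 (174, 175)
-60 (204, 189)
-160 (295, 231)
```

Run:
```python
from h import *
a=cv2.imread("pics/s1.png");b=cv2.imread("pics/s2.png")
cv2.imwrite("pics/c4.png",np.hstack([cv2.resize(x[125:215,320:410],(400,400),interpolation=cv2.INTER_LANCZOS4) for x in(a,b)]))
```

```text
(no output)
```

View pics/c4.png

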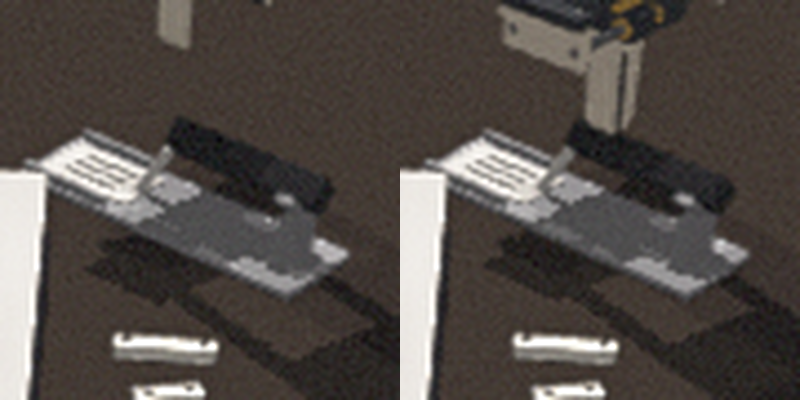

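Request:
send_rows:
  deltas:
    - [1, 0, 0, 0, 0]
    - [1, 0, 0, 0, 0]
    - [1, 0, 0, 0, 0]

```text
clock: 3.22
ee_pos: [0.4152, -0.3203, 0.051]
ee_rot: [3.142, 0.0, -2.236]
force: [0.7, 0.7, -0.5]
opening: 0.0005
```

Request:
send_rows:
  deltas:
    - [1, 0, 0, 10, 0]
    - [1, 0, 0, 20, 0]
    - [1, 0, 0, 20, 0]
    - [1, 0, 0, 20, 0]

```text
clock: 3.55
ee_pos: [0.4159, -0.3211, 0.0724]
ee_rot: [-3.139, -0.001, -2.236]
force: [-0.1, 0.4, 0.5]
opening: 0.0007
```

Run:
```python
from h import *
s=readout.sense();print(s["ee_pos"],s["force"],s["wrist_torque"],s["opening"],s["clock"])
b=cams.get_image("side");cv2.imwrite("pics/s3.png",b)
a=cams.get_image("top")
cv2.imwrite("pics/c5.png",np.hstack([cv2.resize(a[190:280,385:475],(400,400),interpolation=2),cv2.resize(b[125:215,320:410],(400,400),interpolation=2)]))
```

```text
[ 0.41588443 -0.32113481  0.07236871] [-0.08345319  0.37227394  0.45640318] [ 0.05302129 -0.04871642  0.06492862] 0.0006531622530419581 3.55
```

View pics/c5.png

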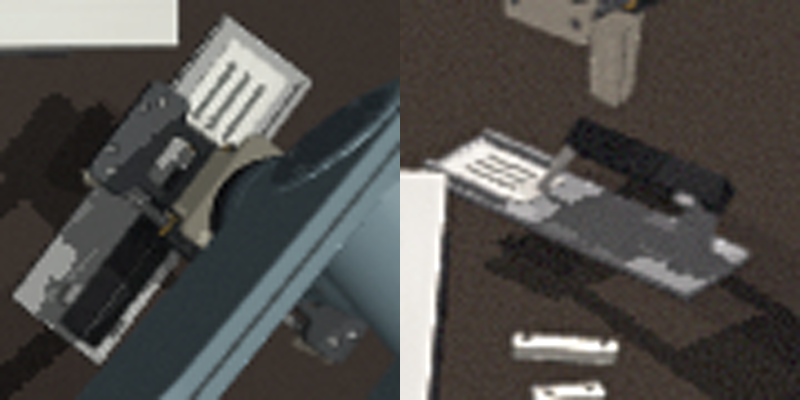

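Run:
```python
from h import *
for z in(.07,.12,.16,.2):
    u,v=proj("top",(.416,-.321,z)); print(z,(u-385)/.225,(v-190)/.225, onz("top",437,235,z))
# ray of fingertip in side image (s3)
o,d=ray("side",367.7,148.6)
for z in(.07,.09,.1,.11): print(o+d*(z-o[2])/d[2])
# check calib: robot base & table corner-ish : initial pose tip
print(proj("side",(.226,-.5007,.1822)),proj("top",(.226,-.5007,.1822)))
```

```text
0.07 168.16512268153573 211.5993449933535 [ 0.4237842  -0.36465795  0.07      ]
0.12 189.48738331751176 213.9153554663316 [ 0.42501955 -0.348758    0.12      ]
0.16 207.94149958353475 215.91912264763954 [ 0.42600783 -0.33603804  0.16      ]
0.2 227.78874415944654 218.0734234265425 [ 0.42699611 -0.32331809  0.2       ]
[ 0.40862226 -0.3842243   0.07      ]
[ 0.41076476 -0.3448906   0.09      ]
[ 0.411836   -0.32522375  0.1       ]
[ 0.41290725 -0.30555691  0.11      ]
(np.float64(422.5341062844642), np.float64(107.03269921527054)) (np.float64(500.979080551419), np.float64(308.25539596224024))
```

Request:
send_rows:
  deltas:
    - [-1, 0, 0, 10, 0]
    - [-1, 0, 0, 10, 0]
    - [-1, 0, 0, 10, 0]
    - [-1, 0, 0, 10, 0]
    - [-1, 0, 0, 10, 0]
    - [-1, 0, 0, 10, 0]
    - [-1, 0, 0, 10, 0]
    - [-1, 0, 0, 10, 0]

```text
clock: 4.32
ee_pos: [0.4151, -0.3202, 0.0809]
ee_rot: [3.141, 0.0, -2.236]
force: [-0.6, 0.2, 0.2]
opening: 0.0492
```

Request:
send_rows:
  deltas:
    - [-1, 0, 0, 0, 0]
    - [-1, 0, 0, 0, 0]
    - [-1, 0, 0, 0, 0]
    - [-1, 0, 0, 0, 0]
    - [-1, 0, 0, 0, 0]
    - [-1, 0, 0, 0, 0]

```text
clock: 4.82
ee_pos: [0.4152, -0.3203, 0.081]
ee_rot: [3.142, 0.0, -2.236]
force: [0.2, -0.3, 0.4]
opening: 0.0895
```

Request:
send_rows:
  deltas:
    - [-1, 0, 0, -20, 0]
    - [-1, 0, 0, -35, 0]
    - [-1, 0, 0, -50, 0]
    - [-1, 0, 0, -60, 0]
    - [-1, 0, 0, -60, 0]

```text
clock: 5.23
ee_pos: [0.414, -0.319, 0.019]
ee_rot: [3.138, 0.001, -2.236]
force: [0.2, 0.4, 0.2]
opening: 0.0929
```

Run:
```python
from h import *
s=readout.sense();print(s["ee_pos"],s["force"],s["wrist_torque"],s["opening"],s["clock"])
b=cams.get_image("side");cv2.imwrite("pics/s4.png",b)
cv2.imwrite("pics/c6.png",cv2.resize(b[105:215,310:420],(550,550),interpolation=2))
```

```text
[ 0.41401552 -0.31903379  0.01903721] [0.1865919  0.40692814 0.21082311] [ 0.10801669 -0.04443753  0.00503192] 0.09288823701097566 5.2333
```

View pics/c6.png

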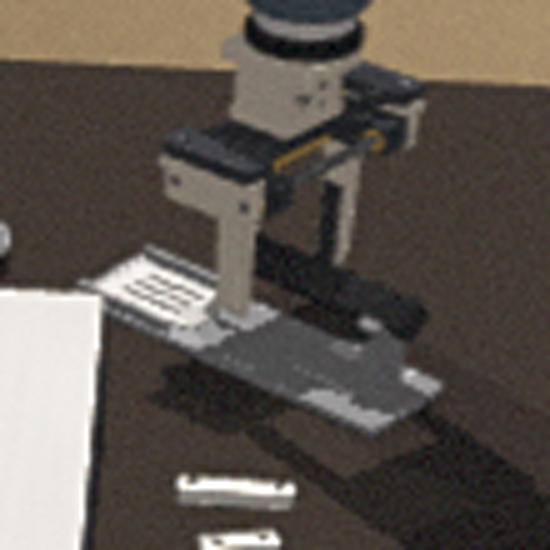

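Run:
```python
from h import *
o,d=ray("side",357.4,168.6)
for z in(.03,.04,.05,.06): print(o+d*(z-o[2])/d[2])
```

```text
[ 0.440728   -0.31321302  0.03      ]
[ 0.44131951 -0.29551936  0.04      ]
[ 0.44191103 -0.27782569  0.05      ]
[ 0.44250255 -0.26013203  0.06      ]
```

Request:
send_rows:
  deltas:
    - [1, 0, 0, 0, 0]
    - [1, 0, 0, 0, 0]
    - [1, 0, 0, 0, 0]
    - [1, 0, 0, 0, 0]
    - [1, 0, 0, 0, 0]
    - [1, 0, 0, 0, 0]
    - [1, 0, 0, 0, 0]
    - [1, 0, 0, 0, 0]
  newtons: 60

```text
clock: 5.95
ee_pos: [0.4152, -0.3204, 0.0212]
ee_rot: [-3.141, -0.0, -2.236]
force: [0.1, -0.7, -0.4]
opening: 0.0439
```

Request:
send_rows:
  deltas:
    - [1, 0, 0, 0, 0]
    - [1, 0, 0, 0, 0]
    - [1, 0, 0, 0, 0]
    - [1, 0, 0, 0, 0]

```text
clock: 6.28
ee_pos: [0.4152, -0.3203, 0.0211]
ee_rot: [-3.142, 0.0, -2.236]
force: [0.6, 0.1, -0.2]
opening: 0.0308
```

Request:
send_rows:
  deltas:
    - [1, 0, 0, 0, 0]
    - [1, 0, 0, 0, 0]
    - [1, 0, 0, 0, 0]
    - [1, 0, 0, 0, 0]

```text
clock: 6.62
ee_pos: [0.4152, -0.3204, 0.0211]
ee_rot: [-3.142, 0.0, -2.236]
force: [0.3, 0.4, -0.3]
opening: 0.0304
```

Request:
send_rows:
  deltas:
    - [1, 0, 0, 10, 0]
    - [1, 0, 0, 25, 0]
    - [1, 0, 0, 40, 0]
    - [1, 0, 0, 55, 0]
    - [1, 0, 0, 70, 0]
    - [1, 0, 0, 80, 0]
    - [1, 0, 0, 80, 0]

```text
clock: 7.2
ee_pos: [0.4163, -0.3216, 0.1036]
ee_rot: [-3.137, -0.001, -2.236]
force: [0.9, -0.5, -1.6]
opening: 0.0304
```

Run:
```python
from h import *
s=readout.sense();print(s["ee_pos"],s["force"],s["wrist_torque"],s["opening"],s["clock"])
b=cams.get_image("side");a=cams.get_image("top");cv2.imwrite("pics/s5.png",b);cv2.imwrite("pics/t5.png",a)
cv2.imwrite("pics/c7.png",np.hstack([cv2.resize(a[190:280,385:475],(400,400),interpolation=2),cv2.resize(b[105:215,310:420],(400,400),interpolation=2)]))
```

```text
[ 0.41628563 -0.32155085  0.10363524] [ 0.87395343 -0.54171291 -1.61826031] [ 0.12456845 -0.05630095  0.01278248] 0.03036748383807546 7.2
```

View pics/c7.png

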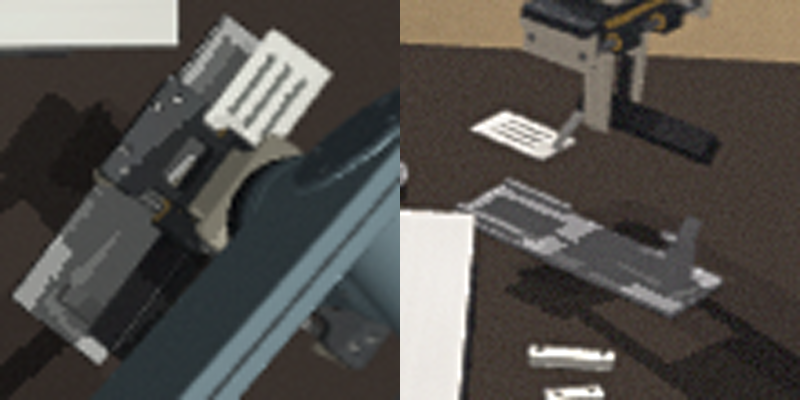

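```bash
cat >> h.py <<'E'
def quad(im,lo,box):
    "4 corner polygon (px) of largest bright blob in box"
    x0,y0,x1,y1=box; g=cv2.cvtColor(im,cv2.COLOR_BGR2GRAY); m=np.zeros_like(g); m[y0:y1,x0:x1]=(g>lo)[y0:y1,x0:x1]*255
    m=cv2.morphologyEx(m,cv2.MORPH_CLOSE,np.ones((5,5)))
    c=max(cv2.findContours(m,cv2.RETR_EXTERNAL,cv2.CHAIN_APPROX_NONE)[0],key=cv2.contourArea)
    return cv2.approxPolyDP(cv2.convexHull(c),3,True)[:,0,:]
E
python3 - <<'E'
from h import *
a=cv2.imread("pics/t5.png");b=cv2.imread("pics/s5.png")
print(quad(a,185,(430,190,470,230)).tolist(),quad(b,185,(325,130,360,152)).tolist())
for n,p,q in(("tip+y",(275,30),(72,127)),("tip-y",(332,73),(108,110)),("rear-y",(290,135),(175,142))):
    print(n,*two((385+.225*p[0],190+.225*p[1]),(310+.275*q[0],105+.275*q[1])))
E
```

```text
[[458, 206], [449, 219], [441, 221], [431, 216], [446, 197]] [[330, 140], [340, 136], [356, 143], [346, 147]]
tip+y [ 0.53921073 -0.39059015  0.09214138] 0.00014797431446146603
tip-y [ 0.50833323 -0.42813078  0.09362473] 0.003058662123732136
rear-y [ 0.45493876 -0.40370681  0.07626076] 0.026542810861849477
```

Run:
```python
from h import *
a=cv2.imread("pics/t5.png")
g=cv2.cvtColor(a,cv2.COLOR_BGR2GRAY)
print(g[148:188:2,308:337:2])
for lo in(224,228,232,236):
    m=g>lo; print(lo,m[115:205,220:425].sum(), m[150:190,250:340].sum())
for hi in(120,150,180):
    print(hi,rects("top",a,0,hi,(240,145,350,195),.042,100))
```

```text
[[217 218 217 217 217 216 216 217 216 216 217 218 217 217 216]
 [217 216 216 215 216 215 213 215 215 216 217 217 217 218 218]
 [215 215 215 215 215 215 216 216 216 216 217 216 218 217 218]
 [217 217 217 219 221 222 224 225 223 225 225 226 220 218 218]
 [202 225 225 225 226 211 207 164 159 143 148 215 215 218 219]
 [222 226 171 117 136 169 153 116 127 150 158 215 220 218 218]
 [203 226 163 123 133 171 124 124 136 172 124 199 226 214 213]
 [219 226 159 135 149 146 116 134 136 154 120 180 226 218 217]
 [221 221 159 128 170 171 115 135 170 172 116 139 226 218 217]
 [221 221 160 134 156 144 134 133 127 145 123 128 226 213 214]
 [220 222 208 150 155 114 129 149 156 116 136 149 223 220 218]
 [221 225 224 171 148 122 119 172 172 116 129 171 216 214 215]
 [220 194 226 154 117 133 129 158 120 135 130 172 216 214 216]
 [220 199 226 164 116 135 174 156 115 127 131 154 215 225 216]
 [222 188 226 159 121 129 172 146 123 130 172 121 200 226 218]
 [219 219 226 158 139 120 219 221 223 222 225 227 226 227 213]
 [220 220 220 227 224 225 187 185 161 199 215 214 213 213 218]
 [221 220 214 218 215 216 219 219 218 218 218 218 217 217 218]
 [221 221 221 221 221 221 221 221 221 221 220 220 220 219 219]
 [219 219 220 219 220 220 220 220 220 220 219 219 219 218 218]]
224 209 207
228 0 0
232 0 0
236 0 0
120 [(array([620.8, 164.9]), 61.8, 50.3, 14.1, array([265. , 172.2])), (array([637. , -13.2]), 64.9, 44.3, 6.8, array([321.2, 166.9]))]
150 [(array([616. , 164.4]), 75.6, 54.7, 13.5, array([264.9, 173.6])), (array([633.6, -13.9]), 74.3, 56.8, 8.2, array([321.6, 167.7]))]
180 [(array([617.1, 163.7]), 78.9, 70.8, 12.1, array([266.2, 174.8])), (array([633.9, -15.1]), 79.4, 62.2, 9.3, array([322.5, 168.9]))]
```

```bash
cat >> h.py <<'E'
def screen(im,box,lo=223,z=.042):
    x0,y0,x1,y1=box; g=cv2.cvtColor(im,cv2.COLOR_BGR2GRAY)
    ys,xs=np.where(g[y0:y1,x0:x1]>lo); p=np.array([onz("top",x+x0,y+y0,z)[:2]*1000 for x,y in zip(xs,ys)],np.float32)
    r=cv2.minAreaRect(p); q=cv2.boxPoints(r); e=q[1]-q[0]; f=q[2]-q[1]
    return np.round(r[0],1),np.hypot(*e).round(1),round(float(np.degrees(np.arctan2(e[1],e[0]))),1),np.hypot(*f).round(1),round(float(np.degrees(np.arctan2(f[1],f[0]))),1)
E
python3 - <<'E'
from h import *
a=cv2.imread("pics/t5.png")
for b in((247,152,287,195),(302,148,342,188)): print(screen(a,b))
E
```

```text
(array([620.9, 168. ]), np.float32(73.7), -76.7, np.float32(81.1), 13.3)
(array([639.1, -12.3]), np.float32(73.6), -83.0, np.float32(81.8), 7.0)
```

Request:
send_rows:
  deltas:
    - [1, 0, 20, 0, 0.05]
    - [1, 0, 45, 0, 0.1]
    - [1, 0, 75, 0, 0.16]
    - [1, 0, 105, 0, 0.22]
    - [1, 0, 135, 0, 0.28]
    - [1, 0, 165, 0, 0.34]
    - [1, 0, 195, 0, 0.4]
    - [1, -2, 220, 0, 0.45]

```text
clock: 7.97
ee_pos: [0.4121, -0.098, 0.0999]
ee_rot: [3.139, 0.001, -1.783]
force: [-0.8, -0.5, -2.3]
opening: 0.0304
```

Request:
send_rows:
  deltas:
    - [1, 0, 30, 0, 0.06]
    - [1, 0, 60, 0, 0.12]
    - [1, 0, 90, 0, 0.18]
    - [1, 0, 120, 0, 0.24]
    - [1, 0, 150, 0, 0.3]
    - [1, 0, 180, 0, 0.36]
    - [1, 0, 205, 0, 0.42]
    - [1, -2, 219, 0, 0.447]

```text
clock: 8.63
ee_pos: [0.4101, 0.1211, 0.1001]
ee_rot: [3.14, 0.001, -1.334]
force: [0.0, -0.1, -1.4]
opening: 0.0304
```

Request:
send_rows:
  deltas:
    - [1, 0, 0, 0, 0]
    - [1, 0, 0, 0, 0]

```text
clock: 8.8
ee_pos: [0.4102, 0.1191, 0.1001]
ee_rot: [3.14, 0.0, -1.337]
force: [0.3, -0.4, -1.4]
opening: 0.0305
```

Run:
```python
from h import *
s=readout.sense();print(s["ee_pos"],s["ee_rot"],s["force"],s["opening"],s["clock"],s["joint_pos"])
b=cams.get_image("side");a=cams.get_image("top");cv2.imwrite("pics/s6.png",b);cv2.imwrite("pics/t6.png",a)
for x in((247,152,287,195),(302,148,342,188)): print(screen(a,x))
cv2.imwrite("pics/c8.png",np.hstack([cv2.resize(a[140:240,230:330],(400,400),interpolation=2),cv2.resize(b[190:290,230:330],(400,400),interpolation=2)]))
```

```text
[0.41018573 0.11905965 0.10014133] [ 3.13951979e+00  8.37319422e-05 -1.33700462e+00] [ 0.30449267 -0.3930885  -1.40421961] 0.030533398924955754 8.8 [ 2.04275986e-02  1.18465356e-01  1.93144028e+00 -4.01976328e-04
  1.09373065e+00  1.35761708e+00]
(array([604.5, 164.1]), np.float32(73.7), -77.0, np.float32(115.1), 13.0)
(array([638.9, -12.3]), np.float32(73.6), -82.9, np.float32(81.5), 7.1)
```

View pics/c8.png

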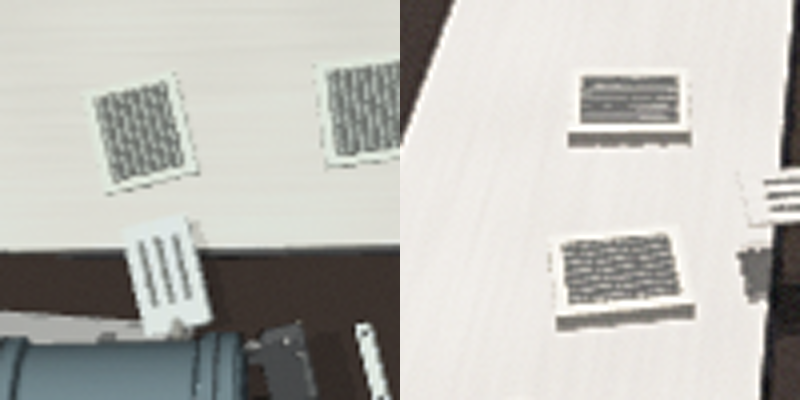

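Run:
```python
from h import *
print(two((277.5,194.5),(314.5,235)), two((260.5,197.5),(318,245.5)))
R=np.array([.41018,.11906]);u=np.array([np.cos(.232),np.sin(.232)]);n=np.array([-u[1],u[0]])
print(R+.144*u+.025*n,R+.144*u-.025*n)
```

```text
(array([0.54863494, 0.12204473, 0.07940901]), np.float64(0.0013890178852737107)) (array([0.53757258, 0.1725307 , 0.08776382]), np.float64(0.0013643884036236586))
[0.54457391 0.17649933] [0.55607013 0.1278389 ]
```

Request:
send_rows:
  deltas:
    - [1, 0, 0, -15, 0]
    - [1, 0, 0, -30, 0]
    - [1, 0, 0, -40, 0]
    - [1, 0, 0, -44, 0]
    - [1, 0, 0, -44, 0]
    - [1, 0, 0, -44, 0]

```text
clock: 9.4
ee_pos: [0.4114, 0.118, 0.0572]
ee_rot: [3.141, -0.0, -1.34]
force: [-0.5, 0.0, -2.3]
opening: 0.0308
```

Request:
send_rows:
  deltas:
    - [1, 0, 0, -3, 0]
    - [1, 0, 0, -3, 0]
    - [1, 0, 0, -3, 0]

```text
clock: 9.65
ee_pos: [0.4115, 0.1186, 0.0544]
ee_rot: [-3.141, -0.0, -1.339]
force: [0.6, -0.7, -2.8]
opening: 0.0302
```

Request:
send_rows:
  deltas:
    - [1, 0, 0, -3, 0]
    - [1, 0, 0, -3, 0]
    - [1, 0, 0, -3, 0]

```text
clock: 9.9
ee_pos: [0.411, 0.1187, 0.051]
ee_rot: [3.141, 0.0, -1.339]
force: [-1.0, -0.4, -2.2]
opening: 0.0309
```

Request:
send_rows:
  deltas:
    - [1, 0, 0, -3, 0]
    - [1, 0, 0, -3, 0]
    - [1, 0, 0, -3, 0]

```text
clock: 10.15
ee_pos: [0.411, 0.1187, 0.0479]
ee_rot: [3.141, 0.0, -1.339]
force: [0.2, -0.6, -1.7]
opening: 0.0306
```

Run:
```python
from h import *
s=readout.sense();print(s["ee_pos"],s["ee_rot"],s["force"],s["wrist_torque"],s["opening"],s["clock"])
```

```text
[0.41097039 0.11867832 0.04785249] [ 3.14110636e+00  1.14003368e-04 -1.33861187e+00] [ 0.20192129 -0.60368688 -1.67907411] [ 0.01495579 -0.01616601  0.04052487] 0.030632127387009506 10.15
```

Request:
send_rows:
  deltas:
    - [1, 0, 0, -2, 0]
    - [1, 0, 0, -2, 0]
    - [1, 0, 0, -2, 0]

```text
clock: 10.4
ee_pos: [0.4111, 0.1187, 0.0459]
ee_rot: [3.141, 0.0, -1.339]
force: [0.3, -0.0, -1.6]
opening: 0.0305
```

Request:
send_rows:
  deltas:
    - [1, 0, 0, -2, 0]
    - [1, 0, 0, -2, 0]
    - [1, 0, 0, -2, 0]

```text
clock: 10.65
ee_pos: [0.4111, 0.1187, 0.0439]
ee_rot: [3.141, 0.0, -1.339]
force: [0.3, 0.3, -1.5]
opening: 0.0307
```

Request:
send_rows:
  deltas:
    - [1, 0, 0, -1, 0]
    - [1, 0, 0, -1, 0]
    - [1, 0, 0, -1, 0]

```text
clock: 10.9
ee_pos: [0.4111, 0.1187, 0.043]
ee_rot: [3.141, 0.0, -1.339]
force: [-0.4, 1.1, -2.1]
opening: 0.0305
```

Request:
send_rows:
  deltas:
    - [1, 0, 0, -1, 0]
    - [1, 0, 0, -1, 0]
    - [1, 0, 0, -1, 0]

```text
clock: 11.15
ee_pos: [0.4111, 0.1187, 0.042]
ee_rot: [3.141, 0.0, -1.339]
force: [0.2, 0.3, -1.5]
opening: 0.0309
```

Request:
send_rows:
  deltas:
    - [1, 0, 0, 3, 0]
    - [1, 0, 0, 3, 0]
    - [1, 10, 2.4, 3, 0]
    - [1, 20, 4.7, 3, 0]
    - [1, 30, 7.1, 3, 0]
    - [1, 40, 9.4, 3, 0]
    - [1, 48, 11.3, 3, 0]
    - [1, 48, 11.3, 3, 0]

```text
clock: 11.82
ee_pos: [0.4618, 0.1303, 0.0451]
ee_rot: [-3.14, -0.0, -1.339]
force: [0.5, -0.4, -1.6]
opening: 0.0308
```

Run:
```python
from h import *
s=readout.sense();print(s["ee_pos"],s["ee_rot"],s["force"],s["wrist_torque"],s["opening"],s["clock"])
b=cams.get_image("side");a=cams.get_image("top");cv2.imwrite("pics/s7.png",b);cv2.imwrite("pics/t7.png",a)
for x in((247,152,287,192),(302,148,342,188)): print(screen(a,x))
g=cv2.cvtColor(a,cv2.COLOR_BGR2GRAY)
for v in range(180,204,2): print(v,g[v,254:290:2])
cv2.imwrite("pics/c9.png",np.hstack([cv2.resize(a[150:220,240:310],(400,400),interpolation=2),cv2.resize(b[230:300,260:330],(400,400),interpolation=2)]))
```

```text
[0.46178081 0.13028287 0.04508229] [-3.13981420e+00 -2.74249970e-04 -1.33858955e+00] [ 0.5094324  -0.42041739 -1.59642794] [ 0.05921922 -0.00577917  0.00867527] 0.030755779073919447 11.8167
(array([608.7, 165.1]), np.float32(73.7), -77.0, np.float32(106.6), 13.0)
(array([639.1, -12.3]), np.float32(73.6), -83.0, np.float32(81.8), 7.0)
180 [225 224 165 146 123 130 143 122 136 129 171 214 223 217 221 221 221 221]
182 [220 226 161 112 129 168 168 124 160 218 222 225 227 213 219 219 220 220]
184 [221 226 161 134 179 220 222 226 225 185 207 212 217 220 221 221 222 222]
186 [220 225 222 223 225 185 205 134 225 136 227 177 220 220 220 220 220 220]
188 [221 197 191 200 223 125 227 136 223 160 221 193 221 221 221 222 221 221]
190 [220 220 221 220 227 159 220 162 218 173 216 226 222 222 222 222 222 222]
192 [220 220 220 219 224 192 215 172 198 210 175 227 215 221 222 221 221 221]
194 [220 220 221 221 226 211 175 226 143 228 128 227 206 222 223 223 223 224]
196 [220 220 220 219 211 227 128 227 136 227 147 221 215 222 221 222 223 224]
198 [221 222 222 222 221 227 148 221 160 220 176 215 225 222 222 224 224 224]
200 [222 221 221 221 222 227 167 218 177 217 226 208  92  61  87  73 213 222]
202 [116 116 117 101 103  95  87  94  98  91  90  89 102  67 104  73 106 115]
```

View pics/c9.png

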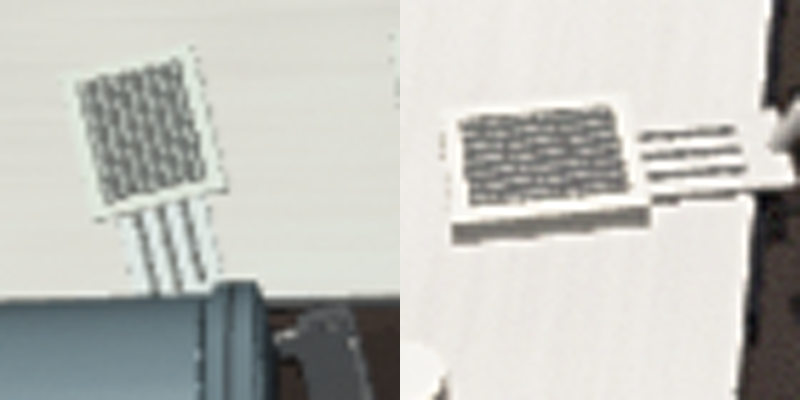

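Request:
send_rows:
  deltas:
    - [1, 10, 4, 0, 0]
    - [1, 20, 7, 0, 0]
    - [1, 30, 9.5, 0, 0]
    - [1, 40, 12, 0, 0]
    - [1, 48, 14, 0, 0]
    - [1, 48, 14, 0, 0]
    - [1, 48, 14, 0, 0]

```text
clock: 12.5
ee_pos: [0.5075, 0.144, 0.0448]
ee_rot: [3.141, 0.0, -1.338]
force: [0.7, -0.3, -2.3]
opening: 0.0304
```

Request:
send_rows:
  deltas:
    - [1, 0, 0, 4, 0]
    - [1, 0, 0, 8, 0]
    - [1, 0, 0, 12, 0]
    - [1, 0, 0, 16, 0]
    - [1, 0, 0, 20, 0]
    - [1, 0, 0, 20, 0]
    - [1, 0, 0, 20, 0]

```text
clock: 13.08
ee_pos: [0.5074, 0.144, 0.0655]
ee_rot: [-3.141, -0.0, -1.339]
force: [0.6, -0.8, -2.1]
opening: 0.0306
```

Run:
```python
from h import *
s=readout.sense();print(s["ee_pos"],s["ee_rot"],s["force"],s["wrist_torque"],s["opening"],s["clock"])
b=cams.get_image("side");a=cams.get_image("top");cv2.imwrite("pics/s8.png",b);cv2.imwrite("pics/t8.png",a)
for z in(.042,.055): print(screen(a,(247,152,287,188),z=z))
# side: mesh+wall blob centroid before / after
for n in("s6","s7","s8"):
    g=cv2.cvtColor(cv2.imread(f"pics/{n}.png"),cv2.COLOR_BGR2GRAY)[235:285,262:308]; ys,xs=np.where(g<190); print(n,xs.mean()+262,ys.mean()+235,ys.max()+235,ys.min()+235,len(xs))
```

```text
[0.50736866 0.14396149 0.06548328] [-3.14079717e+00 -1.14712320e-04 -1.33872463e+00] [ 0.61342544 -0.83042528 -2.06756946] [ 0.04830019  0.13528493 -0.00256407] 0.030649857296169977 13.0833
(array([637.8, 171.7]), np.float32(73.9), -79.7, np.float32(51.7), 10.3)
(array([635.8, 169.9]), np.float32(73.1), -79.7, np.float32(51.1), 10.3)
s6 284.82374100719426 259.6636690647482 272 249 556
s7 285.96108291032147 259.56852791878174 272 249 591
s8 286.2178770949721 258.56564245810057 272 245 716
```

Run:
```python
import cv2,numpy as np
a=cv2.imread("pics/s7.png");b=cv2.imread("pics/s8.png")
cv2.imwrite("pics/c10.png",np.hstack([cv2.resize(x[228:288,255:325],(400,343),interpolation=2) for x in(a,b)]))
```

```text
(no output)
```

View pics/c10.png

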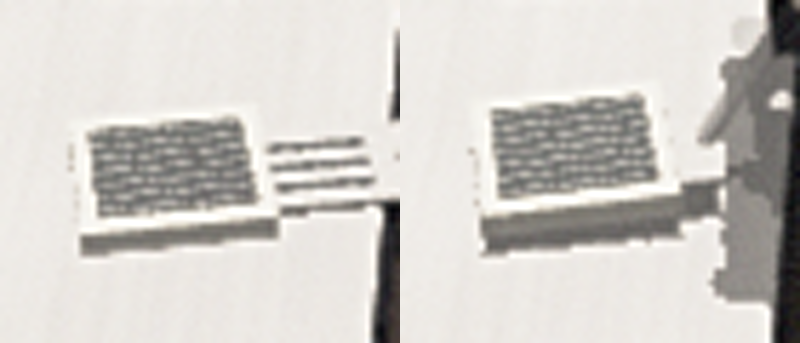

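Request:
send_rows:
  deltas:
    - [1, -4, -1, 0, 0]
    - [1, -9, -2, 0, 0]
    - [1, -14, -3.4, 0, 0]
    - [1, -20, -4.8, 0, 0]
    - [1, -26, -6.2, 0, 0]
    - [1, -31, -7.4, 0, 0]
    - [1, -31, -7.4, 0, 0]

```text
clock: 13.77
ee_pos: [0.4746, 0.1364, 0.065]
ee_rot: [3.14, 0.0, -1.339]
force: [-0.5, 0.9, -2.8]
opening: 0.0302
```

Request:
send_rows:
  deltas:
    - [1, 0, 0, -5, 0]
    - [1, 0, 0, -10, 0]
    - [1, 0, 0, -14, 0]
    - [1, 0, 0, -17, 0]
    - [1, 0, 0, -20, 0]
    - [1, 0, 0, -20, 0]
    - [1, 0, 0, -20, 0]

```text
clock: 14.35
ee_pos: [0.4762, 0.1366, 0.0448]
ee_rot: [3.141, 0.0, -1.339]
force: [0.1, -0.3, -1.3]
opening: 0.0303
```

Request:
send_rows:
  deltas:
    - [1, -6, -1.4, 0, 0]
    - [1, -14, -3.3, 0, 0]
    - [1, -22, -5.2, 0, 0]
    - [1, -32, -7.6, 0, 0]
    - [1, -42, -10, 0, 0]
    - [1, -46, -11, 0, 0]
    - [1, -46, -11, 0, 0]

```text
clock: 14.93
ee_pos: [0.4285, 0.1254, 0.0451]
ee_rot: [3.141, 0.0, -1.339]
force: [0.5, 0.4, -1.2]
opening: 0.0304
```

Run:
```python
from h import *
s=readout.sense();print(s["ee_pos"],s["ee_rot"],s["force"],s["wrist_torque"],s["opening"],s["clock"])
b=cams.get_image("side");a=cams.get_image("top");cv2.imwrite("pics/s9.png",b);cv2.imwrite("pics/t9.png",a)
g=cv2.cvtColor(b,cv2.COLOR_BGR2GRAY)
print(rects("side",b,0,190,(262,235,330,290),.036,100))
ga=cv2.cvtColor(a,cv2.COLOR_BGR2GRAY)
ys,xs=np.where(ga[160:200,250:290]<180);print(xs.min()+250,xs.max()+250,ys.min()+160,ys.max()+160)
for box in((247,158,287,190),(302,148,342,188)):print(screen(a,box))
```

```text
[0.42853644 0.12536858 0.04510865] [ 3.14079872e+00  1.70783661e-04 -1.33883770e+00] [ 0.53488384  0.42232591 -1.1835336 ] [ 0.01262527 -0.05506181 -0.00709625] 0.03035915385567316 14.9333
[(array([570.5, 167. ]), 202.3, 122.7, 93.2, array([311.3, 261.1]))]
256 281 170 199
(array([595.3, 161.7]), np.float32(74.0), -76.4, np.float32(73.1), 13.6)
(array([639.1, -12.3]), np.float32(73.6), -83.0, np.float32(81.8), 7.0)
```

Request:
send_rows:
  deltas:
    - [1, 0, 0, 5, 0]
    - [1, 1.5, 0.3, 12, 0]
    - [1, 3, 0.7, 18, 0]
    - [1, 6, 1.4, 25, 0]
    - [1, 9, 2.1, 31, 0]
    - [1, 12.6, 3, 36, 0]
    - [1, 16.5, 3.9, 41, 0]
    - [1, 20.4, 4.8, 45, 0]

```text
clock: 15.7
ee_pos: [0.4513, 0.1305, 0.0908]
ee_rot: [-3.141, -0.0, -1.339]
force: [-0.2, -0.1, -2.1]
opening: 0.0304
```

Request:
send_rows:
  deltas:
    - [1, 0, 0, 0, 0]

```text
clock: 15.78
ee_pos: [0.4524, 0.1306, 0.0911]
ee_rot: [-3.139, -0.0, -1.339]
force: [0.2, 0.4, -2.2]
opening: 0.0305
```

Run:
```python
from h import *
s=readout.sense();print(s["ee_pos"],s["ee_rot"],s["force"],s["wrist_torque"],s["opening"],s["clock"])
b=cams.get_image("side");a=cams.get_image("top");cv2.imwrite("pics/s10.png",b);cv2.imwrite("pics/t10.png",a)
cv2.imwrite("pics/c11.png",np.hstack([cv2.resize(a[140:220,235:315],(400,400),interpolation=2),cv2.resize(b[210:290,255:335],(400,400),interpolation=2)]))
```

```text
[0.45239606 0.13057168 0.09109801] [-3.13904464e+00 -3.61163097e-04 -1.33861769e+00] [ 0.22799571  0.38199616 -2.15688923] [-0.0079185   0.06346665  0.02189207] 0.030498988818919087 15.7833
```

View pics/c11.png

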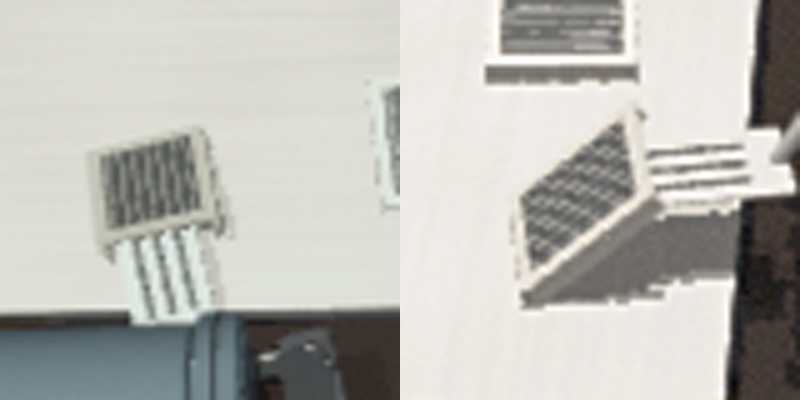

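Request:
send_rows:
  deltas:
    - [1, 4.3, 1, 3.5, 0]
    - [1, 8.8, 2.1, 7, 0]
    - [1, 13.6, 3.2, 10, 0]
    - [1, 18.5, 4.4, 12.5, 0]
    - [1, 24.3, 5.8, 15, 0]
    - [1, 30, 7.1, 16.5, 0]
    - [1, 35, 8.3, 17, 0]
    - [1, 40, 9.4, 17, 0]

```text
clock: 16.55
ee_pos: [0.4914, 0.1399, 0.1072]
ee_rot: [-3.141, -0.0, -1.339]
force: [0.0, -0.5, -2.2]
opening: 0.0304
```

Run:
```python
from h import *
s=readout.sense();print(s["ee_pos"],s["force"],s["wrist_torque"],s["opening"],s["clock"])
b=cams.get_image("side");a=cams.get_image("top");cv2.imwrite("pics/s11.png",b);cv2.imwrite("pics/t11.png",a)
g=cv2.cvtColor(a,cv2.COLOR_BGR2GRAY)
for v in range(140,200,3): print(v,g[v,246:292:3])
```

```text
[0.49143946 0.13993939 0.10719852] [ 0.03306505 -0.45688152 -2.18377643] [ 0.00545161 -0.03881947  0.02898097] 0.030421816926698736 16.55
140 [217 219 218 219 219 219 220 220 220 218 219 218 219 220 220 220]
143 [220 220 220 220 221 220 221 220 219 219 218 218 218 218 218 218]
146 [219 220 220 220 221 220 220 220 219 219 218 219 218 219 218 219]
149 [219 220 220 220 220 220 219 220 218 219 218 218 218 218 219 218]
152 [219 220 221 221 222 222 221 221 221 219 219 217 217 216 217 215]
155 [219 221 221 220 220 222 221 221 219 219 219 218 218 217 219 218]
158 [219 219 219 220 220 221 221 220 220 220 219 218 218 218 219 219]
161 [216 217 217 217 217 218 217 217 216 217 217 217 216 217 217 218]
164 [219 219 219 221 220 221 224 182 105 206 212 221 221 221 222 222]
167 [217 219 226 176 114 138 222 224 135 114 170 219 222 222 222 222]
170 [221 226  87 227 227 227 227 228 192 196 219 220 220 220 221 221]
173 [219 217 148 227 183 173 228 141 207 194 219 220 220 221 221 221]
176 [219 219 216 226 123 227 216 138 227 195 220 220 221 221 220 221]
179 [218 219 219 225 194 228 175 168 227 188 216 219 221 220 221 221]
182 [219 219 219 221 226 192 106 196  96  97  73 219 220 220 220 221]
185 [ 96  97  97  99 101 102 104  90 114 114  71 209 222 222 222 223]
188 [113 114 116 118 117 118 118 115 111 125  74 138 222 222 222 222]
191 [125 125 126 127 126 128 127 120 118 133  93  58 222 222 101  89]
194 [133 132 132 133 132 132 134 123 120 133  91  39 169 125  74  70]
197 [136 137 137 137 138 137 139 121 121 133  98  40  36  70  71  72]
```

Request:
send_rows:
  deltas:
    - [1, 5, 1.2, 0, 0]
    - [1, 10, 2.4, 0, 0]
    - [1, 15, 3.5, 0, 0]
    - [1, 20, 4.7, 0, 0]
    - [1, 25, 5.9, 0, 0]
    - [1, 25, 5.9, 0, 0]
    - [1, 25, 5.9, 0, 0]

```text
clock: 17.23
ee_pos: [0.5158, 0.1457, 0.1069]
ee_rot: [3.141, 0.0, -1.339]
force: [-0.1, -1.6, -2.2]
opening: 0.0302
```

Run:
```python
from h import *
s=readout.sense();print(s["ee_pos"],s["force"],s["wrist_torque"],s["opening"],s["clock"])
b=cams.get_image("side");a=cams.get_image("top");cv2.imwrite("pics/s12.png",b);cv2.imwrite("pics/t12.png",a)
g=cv2.cvtColor(a,cv2.COLOR_BGR2GRAY)
for v in range(122,180,3): print(v,g[v,243:292:3])
```

```text
[0.51576117 0.14571869 0.10689051] [-0.08727672 -1.62201333 -2.17276871] [-0.00445159  0.04289643  0.02634933] 0.030232466849460373 17.2333
122 [206 208 205 208 209 209 208 208 208 209 209 209 206 206 207 208 208]
125 [217 216 216 217 217 218 218 217 216 216 215 214 216 216 216 217 217]
128 [217 217 218 218 218 218 217 217 217 217 217 217 217 216 216 217 217]
131 [217 218 218 218 218 219 219 219 219 219 217 217 218 217 218 218 218]
134 [217 217 219 218 219 218 217 218 216 216 216 216 216 215 216 217 218]
137 [220 220 221 221 221 221 222 221 224 221 220 219 220 219 220 220 221]
140 [218 219 219 220 204 224 223 198 215 213 219 219 219 220 220 221 221]
143 [219 224 225 205 146 164 153 116 136 193 220 219 219 219 219 219 219]
146 [219 222 164 109 115 163 153 168 146 219 219 220 219 219 219 219 220]
149 [219 220 215 121 135 122 116 144 154 227 220 219 219 218 219 219 220]
152 [219 220 194 167 147 135 136 124 115 214 218 220 218 218 218 217 216]
155 [220 220 224 148 165 156 149 136 119 148 168 220 220 218 218 220 219]
158 [219 219 224 193 114 145 155 128 152 134 220 219 219 218 219 219 220]
161 [217 217 220 217 217 222 228 228 225 216 227 218 218 217 218 218 219]
164 [219 219 220 226 227 227 218 148 227 195 217 221 221 222 222 222 223]
167 [217 218 218 199 196 222 172 194 201 147 166 223 223 223 223 223 222]
170 [221 221 222 198 175 142  94 142 104 108  66 220 221 221 221 222 221]
173 [101 103 103 106 106 108 109 109 106 119  71 207 220 221 221 222 222]
176 [119 120 119 120 121 122 123 118 115 129  90  96 220 221 221 221 221]
179 [128 127 129 129 130 129 130 123 107 134 104  62 220 221 221 221 221]
```

Request:
send_rows:
  deltas:
    - [1, -25, -10, 0, 0]
    - [1, -55, -35, 0, -0.02]
    - [1, -80, -65, 0, -0.04]
    - [1, -91, -100, 0, -0.06]
    - [1, -91, -135, 0, -0.08]
    - [1, -91, -165, 0, -0.1]
    - [1, -91, -184, 0, -0.11]
    - [1, -91, -184, 0, -0.11]

```text
clock: 18.0
ee_pos: [0.4249, -0.0417, 0.1075]
ee_rot: [-3.141, -0.002, -1.453]
force: [-0.1, -0.2, -1.5]
opening: 0.0304
```

Request:
send_rows:
  deltas:
    - [1, 0, 0, -15, 0]
    - [1, 0, 0, -35, 0]
    - [1, 0, 0, -50, 0]
    - [1, 0, 0, -59, 0]
    - [1, 0, 0, -62, 0]
    - [1, 0, 0, -62, 0]

```text
clock: 18.5
ee_pos: [0.4241, -0.0377, 0.0446]
ee_rot: [3.14, 0.001, -1.448]
force: [-0.2, 0.2, -1.1]
opening: 0.0305
```

Run:
```python
from h import *
s=readout.sense();print(s["ee_pos"],s["ee_rot"],s["force"],s["wrist_torque"],s["opening"],s["clock"])
b=cams.get_image("side");a=cams.get_image("top");cv2.imwrite("pics/s13.png",b);cv2.imwrite("pics/t13.png",a)
print("A",screen(a,(238,132,285,180)),"B",screen(a,(302,148,342,184)))
P=s["ee_pos"][:2]*1000;y=s["ee_rot"][2]+2.236-.665;u=np.array([np.cos(y),np.sin(y)]);n=np.array([-u[1],u[0]])
print(P+144*u,P+144*u+25*n,P+144*u-25*n)
g=cv2.cvtColor(a,cv2.COLOR_BGR2GRAY)
for v in range(176,206,2): print(v,g[v,304:348:2])
for w in(P+144*u+25*n,P+144*u-25*n): print(proj("top",(*w/1000,.034)),proj("side",(*w/1000,.034)))
gb=cv2.cvtColor(b,cv2.COLOR_BGR2GRAY)
for v in range(196,236,3): print(v,gb[v,290:336:2])
```

```text
[ 0.42407398 -0.03773278  0.04461952] [ 3.14029165e+00  8.13858824e-04 -1.44811337e+00] [-0.17844219  0.16875819 -1.08836241] [ 0.04789992 -0.02801522  0.03112418] 0.03053299076075481 18.5
A (array([684.9, 183. ]), np.float32(72.7), -76.8, np.float32(79.4), 13.2) B (array([638.9, -12.3]), np.float32(73.6), -82.9, np.float32(81.5), 7.1)
[566.98806194 -20.08160838] [563.92362248   4.72986499] [570.05250141 -44.89308175]
176 [222 221 222 188 226 160 121 129 171 146 123 130 172 120 200 226 218 218
 217 218 218 218]
178 [221 220 220 219 226 159 139 121 218 221 223 223 225 227 226 227 213 217
 217 217 217 216]
180 [219 220 220 220 220 226 225 226 187 185 161 199 216 215 213 214 218 218
 217 218 218 218]
182 [221 221 221 221 214 218 215 216 219 219 218 218 218 218 218 217 218 218
 218 218 218 217]
184 [222 222 221 222 222 221 221 222 222 221 221 221 220 220 220 220 219 219
 219 219 219 219]
186 [220 220 219 219 220 220 220 220 220 220 219 220 219 219 219 218 218 217
 218 217 218 218]
188 [221 221 222 221 221 222 221 222 222 222 221 221 221 221 221 221 220 220
 220 220 220 220]
190 [223 222 
[... 1688 characters left out ...]
47 191]
217 [151 145 151 143 145 250 209 233 235 233 234 234 212 236 239 217 217 217
 217 218 220 206 201]
220 [145 139 150 152 149 248 236 233 235 234 235 236 219 239 241 243 246 246
 247 249 250 247 247]
223 [138 127 132 132 131 128 159 235 235 234 235 235 233 153 181 227 166 239
  30  26  26  25  18]
226 [176 228 218 174 225 227 184 237 235 235 236 236 235 236 235 236 236 246
  38  32  20  31  40]
229 [234 234 235 235 235 235 235 235 234 233 235 235 235 237 236 235 236 242
  33  28  30  37  34]
232 [234 234 236 234 234 234 234 236 233 234 235 236 234 236 236 236 236 237
  34  58  59  62  65]
235 [235 235 236 235 233 234 234 235 233 234 236 233 236 237 237 236 239 152
  42  57  59  60  61]
```

Request:
send_rows:
  deltas:
    - [1, 14, 1.7, 0, 0]
    - [1, 28, 3.4, 0, 0]
    - [1, 42, 5.1, 0, 0]
    - [1, 56, 6.8, 0, 0]
    - [1, 72, 8.8, 0, 0]
    - [1, 88, 10.8, 0, 0]
    - [1, 99.7, 12.2, 0, 0]
    - [1, 99.7, 12.2, 0, 0]

```text
clock: 19.27
ee_pos: [0.5276, -0.0263, 0.0463]
ee_rot: [-3.137, -0.001, -1.448]
force: [-0.0, -0.9, -2.4]
opening: 0.0305
```

Run:
```python
from h import *
s=readout.sense();print(s["ee_pos"],s["ee_rot"],s["force"],s["wrist_torque"],s["opening"],s["clock"])
a=cams.get_image("top");cv2.imwrite("pics/t14.png",a)
print("A",screen(a,(238,132,285,180)),"B",screen(a,(302,148,342,179)))
```

```text
[ 0.52762767 -0.02630788  0.04629481] [-3.13746020e+00 -1.36533801e-03 -1.44810744e+00] [-0.00708606 -0.8709686  -2.3588363 ] [-0.03295051 -0.06525143 -0.01940542] 0.030498285652452214 19.2667
A (array([686.4, 183.5]), np.float32(73.8), -76.8, np.float32(82.5), 13.2) B (array([658.7, -11.4]), np.float32(48.0), -0.0, np.float32(75.9), 90.0)
```

Request:
send_rows:
  deltas:
    - [1, 0, 0, 4, 0]
    - [1, 0, 0, 8, 0]
    - [1, 0, 0, 12, 0]
    - [1, 0, 0, 16, 0]
    - [1, 0, 0, 20, 0]
    - [1, 0, 0, 20, 0]

```text
clock: 19.82
ee_pos: [0.5247, -0.0264, 0.0662]
ee_rot: [-3.14, -0.001, -1.449]
force: [-0.3, 0.0, -2.2]
opening: 0.0305
```

Request:
send_rows:
  deltas:
    - [1, -4, -0.5, 0, 0]
    - [1, -10, -1.2, 0, 0]
    - [1, -17, -2.1, 0, 0]
    - [1, -24, -2.9, 0, 0]
    - [1, -31, -3.8, 0, 0]
    - [1, -37, -4.5, 0, 0]
    - [1, -40, -4.9, 0, 0]
    - [1, -40, -4.9, 0, 0]

```text
clock: 20.48
ee_pos: [0.4834, -0.031, 0.0651]
ee_rot: [3.141, 0.0, -1.449]
force: [0.3, -0.4, -3.1]
opening: 0.0303
```

Request:
send_rows:
  deltas:
    - [1, 0, 0, -5, 0]
    - [1, 0, 0, -10, 0]
    - [1, 0, 0, -14, 0]
    - [1, 0, 0, -17, 0]
    - [1, 0, 0, -20, 0]
    - [1, 0, 0, -20, 0]
    - [1, 0, 0, -20, 0]

```text
clock: 21.07
ee_pos: [0.4843, -0.031, 0.0448]
ee_rot: [3.141, 0.0, -1.449]
force: [0.7, 0.4, -2.6]
opening: 0.0305
```

Request:
send_rows:
  deltas:
    - [1, -6, -0.7, 0, 0]
    - [1, -14, -1.7, 0, 0]
    - [1, -22, -2.7, 0, 0]
    - [1, -32, -3.9, 0, 0]
    - [1, -42, -5.1, 0, 0]
    - [1, -49, -6, 0, 0]
    - [1, -49, -6, 0, 0]
    - [1, -49, -6, 0, 0]

```text
clock: 21.73
ee_pos: [0.4351, -0.0372, 0.0453]
ee_rot: [-3.141, -0.0, -1.449]
force: [0.6, 0.3, -1.1]
opening: 0.0305
```

Run:
```python
from h import *
s=readout.sense();print(s["ee_pos"],s["ee_rot"],s["force"],s["wrist_torque"],s["opening"],s["clock"])
a=cams.get_image("top");cv2.imwrite("pics/t15.png",a);b=cams.get_image("side");cv2.imwrite("pics/s15.png",b)
g=cv2.cvtColor(a,cv2.COLOR_BGR2GRAY)
for v in range(158,200,2): print(v,g[v,302:344:2])
P=s["ee_pos"][:2]*1000;y=s["ee_rot"][2]+2.236-.665;u=np.array([np.cos(y),np.sin(y)]); print("tip",P+144*u)
for hi in(198,196,192,188,184):print(hi,screen(a,(302,155,342,hi)))
```

```text
[ 0.43508064 -0.03722035  0.04532581] [-3.14089625e+00 -2.52149760e-04 -1.44938960e+00] [ 0.55213843  0.30563793 -1.10481185] [ 0.04291505 -0.02158607 -0.03931645] 0.030472048454368243 21.7333
158 [221 222 221 221 221 221 220 220 218 218 218 218 219 218 218 219 218 218
 218 219 219]
160 [220 220 220 219 219 218 217 217 217 216 214 215 215 215 215 214 214 214
 214 216 215]
162 [219 219 219 219 218 217 217 216 217 216 216 215 216 216 216 217 216 217
 218 218 218]
164 [222 222 222 221 221 220 219 219 219 218 218 218 217 217 217 217 217 217
 217 218 218]
166 [222 221 221 220 220 219 218 217 217 218 220 221 221 225 225 226 219 214
 216 217 217]
168 [221 221 220 220 224 226 226 226 227 226 226 226 191 192 186 217 215 219
 219 219 219]
170 [222 221 221 222 200 227 168 135 136 150 128 122 137 131 170 215 220 215
 215 215 216]
172 [221 221 220 220 180 226 165 116 135 171 158 118 137 170 158 215 225 217
 216 217 216]
174 [221 220 221 220 174 227 162 125 129 148 145 126 131 172 126 198 226 217
 216 216 216]
176 [221 221 221 221 222 226 159 135 150 148 117 136 147 173 117 167 226 219
 218 217 21
[... 715 characters left out ...]
6
 217 216 218]
194 [224 224 223 223 223 223 196 223 223 162 217 170 216 173 216 227 220 219
 219 218 218]
196 [224 224 223 222 222 222 222 222 222 172 217 194 200 177 177 227 218 220
 218 219 218]
198 [223 224 223 223 222 222 222 222 226 178 177 226 175 228 175 227 220 220
 219 220 220]
tip [578.0171354 -19.7515883]
198 (array([592. ,  -4.9]), np.float32(98.2), -0.1, np.float32(106.9), 89.9)
196 (array([595.1,  -4.9]), np.float32(91.9), -0.1, np.float32(106.9), 89.9)
192 (array([598.8, -17.7]), np.float32(73.9), -83.7, np.float32(81.3), 6.3)
188 (array([604.9, -17.1]), np.float32(73.9), -83.7, np.float32(69.1), 6.3)
184 (array([611.3, -16.2]), np.float32(74.0), -84.0, np.float32(56.4), 6.0)
```

Request:
send_rows:
  deltas:
    - [1, 0, 0, 5, 0]
    - [1, 1.5, 0.2, 12, 0]
    - [1, 3, 0.4, 18, 0]
    - [1, 6, 0.7, 25, 0]
    - [1, 9.3, 1.1, 31, 0]
    - [1, 13, 1.6, 36, 0]
    - [1, 17, 2, 41, 0]
    - [1, 21, 2.5, 45, 0]

```text
clock: 22.5
ee_pos: [0.457, -0.0346, 0.0908]
ee_rot: [-3.141, -0.0, -1.449]
force: [0.7, 0.1, -2.5]
opening: 0.0308
```

Request:
send_rows:
  deltas:
    - [1, 4.4, 0.5, 3.5, 0]
    - [1, 9, 1.1, 7, 0]
    - [1, 14, 1.7, 10, 0]
    - [1, 19, 2.3, 12.5, 0]
    - [1, 25, 3, 15, 0]
    - [1, 31, 3.7, 16.5, 0]
    - [1, 36, 4.3, 17, 0]
    - [1, 41, 4.9, 17, 0]

```text
clock: 23.17
ee_pos: [0.498, -0.0296, 0.1071]
ee_rot: [-3.141, -0.0, -1.449]
force: [0.3, 0.0, -1.9]
opening: 0.0305
```

Request:
send_rows:
  deltas:
    - [1, 5, 0.6, 0, 0]
    - [1, 10, 1.2, 0, 0]
    - [1, 15, 1.8, 0, 0]
    - [1, 20, 2.4, 0, 0]
    - [1, 25, 3, 0, 0]
    - [1, 25, 3, 0, 0]
    - [1, 25, 3, 0, 0]

```text
clock: 23.75
ee_pos: [0.5225, -0.0266, 0.1069]
ee_rot: [3.141, 0.0, -1.449]
force: [0.2, 0.1, -2.8]
opening: 0.0306
```

Run:
```python
from h import *
s=readout.sense();print(s["ee_pos"],s["ee_rot"],s["force"],s["wrist_torque"],s["opening"],s["clock"])
a=cams.get_image("top");cv2.imwrite("pics/t16.png",a);b=cams.get_image("side");cv2.imwrite("pics/s16.png",b)
g=cv2.cvtColor(a,cv2.COLOR_BGR2GRAY)
for v in range(128,190,3): print(v,g[v,300:345:3])
```

```text
[ 0.52245146 -0.02659618  0.10693089] [ 3.14139385e+00  6.24930477e-05 -1.44851205e+00] [ 0.22982226  0.14101962 -2.81138139] [-0.02919161 -0.00950386  0.03613175] 0.030618109838044617 23.75
128 [216 216 215 215 214 214 214 215 215 215 216 215 215 215 215]
131 [217 217 216 215 215 215 215 215 216 217 217 218 218 218 218]
134 [218 217 216 216 215 214 214 214 216 216 220 218 218 218 219]
137 [219 219 221 222 222 223 224 224 209 207 216 217 218 219 220]
140 [220 219 219 187 123 111 154 168 148 126 220 218 218 220 220]
143 [218 217 216 223 127 120 117 154 170 150 219 220 221 221 221]
146 [220 219 218 227 132 132 121 117 155 148 209 217 218 219 220]
149 [220 220 220 220 148 132 128 122 118 171 192 217 218 220 219]
152 [218 217 217 222 158 150 129 134 124 120 198 218 220 219 218]
155 [221 221 220 223 166 128 151 128 136 124 217 220 220 221 220]
158 [221 222 222 227 137 225 226 228 228 228 226 223 220 220 220]
161 [220 219 219 158 103  95 131 199 228 219 203 215 217 218 219]
164 [224 223 223 117  85 116 127  94 145 176 216 218 218 219 219]
167 [223 223 176 128 103 127  95 115 110 106  97 108 140 219 218]
170 [223 223 121 134 125 109 124 125 123 120 116 112 108 102  97]
173 [222 222 131 108 134  80 134 131 130 129 126 124 122 119 115]
176 [222 169 135  89 134  90 139 137 136 135 133 130 130 129 126]
179 [222 152 134 126 132 134 146 145 142 139 138 137 136 134 132]
182 [223 134 122 134  84 155 157 154 151 149 146 143 140 138 137]
185 [223 135  83 135  63 156 158 159 159 157 155 153 150 147 144]
188 [102 134 108 136 106 144 149 150 154 157 158 159 159 157 154]
```

Request:
send_rows:
  deltas:
    - [1, -25, -5, 0, 0]
    - [1, -55, -25, 0, -0.08]
    - [1, -85, -55, -2, -0.18]
    - [1, -107, -85, -5, -0.28]
    - [1, -107, -120, -5, -0.38]
    - [1, -107, -155, -5, -0.48]
    - [1, -107, -190, -5, -0.58]
    - [1, -107, -225, -5, -0.68]

```text
clock: 24.52
ee_pos: [0.4147, -0.2533, 0.1025]
ee_rot: [-3.141, -0.0, -2.134]
force: [0.7, -0.4, -2.2]
opening: 0.0306
```

Request:
send_rows:
  deltas:
    - [1, 0, -30, 0, -0.08]
    - [1, 0, -55, 0, -0.1]
    - [1, 0, -69, 0, -0.108]
    - [1, 0, -69, 0, -0.108]
    - [1, 0, -69, 0, -0.108]
    - [1, 0, -69, 0, -0.108]

```text
clock: 25.02
ee_pos: [0.415, -0.319, 0.1018]
ee_rot: [3.14, 0.001, -2.236]
force: [0.1, -0.7, -1.3]
opening: 0.0306
```

Run:
```python
from h import *
s=readout.sense();print(s["ee_pos"],s["ee_rot"],s["force"],s["wrist_torque"],s["opening"],s["clock"])
a=cams.get_image("top");cv2.imwrite("pics/t17.png",a);b=cams.get_image("side");cv2.imwrite("pics/s17.png",b)
for n in(5,17):
    a=cv2.imread(f"pics/t{n}.png");b=cv2.imread(f"pics/s{n}.png")
    print(quad(a,185,(430,190,470,230)).tolist(),quad(b,185,(325,130,360,152)).tolist())
for bx in((238,132,285,180),(302,130,342,168)): print(screen(a,bx,z=.036))
```

```text
[ 0.41495697 -0.31900402  0.10178849] [ 3.14006470e+00  8.14087752e-04 -2.23574139e+00] [ 0.08188667 -0.66183481 -1.30195582] [ 0.06241667 -0.07927043 -0.02274416] 0.030572840873713297 25.0167
[[458, 206], [449, 219], [441, 221], [431, 216], [446, 197]] [[330, 140], [340, 136], [356, 143], [346, 147]]
[[457, 206], [448, 219], [431, 217], [445, 197]] [[331, 141], [341, 137], [356, 145], [347, 148]]
(array([686.1, 183.8]), np.float32(73.0), -76.8, np.float32(79.8), 13.2)
(array([696.9,  -5.6]), np.float32(71.1), -82.9, np.float32(78.5), 7.1)
```

Request:
send_rows:
  deltas:
    - [1, 0, -1.4, -15, 0]
    - [1, 0, -1.4, -35, 0]
    - [1, 0, -1.4, -52, 0]
    - [1, 0, -1.4, -65, 0]
    - [1, 0, -1.4, -73, 0]
    - [1, 0, -1.4, -78, 0]
    - [1, 0, -1.4, -80.5, 0]
    - [1, 0, -1.4, -80.5, 0]

```text
clock: 25.78
ee_pos: [0.4155, -0.3216, 0.0216]
ee_rot: [3.141, 0.0, -2.236]
force: [-0.4, 1.0, -1.0]
opening: 0.0307
```

Run:
```python
from h import *
s=readout.sense();print(s["ee_pos"],s["ee_rot"],s["force"],s["wrist_torque"],s["opening"],s["clock"])
a=cams.get_image("top");cv2.imwrite("pics/t18.png",a);b=cams.get_image("side");cv2.imwrite("pics/s18.png",b)
s4=cv2.imread("pics/s4.png")
print(quad(s4,185,(322,145,360,172)).tolist(),quad(b,185,(322,145,360,172)).tolist())
```

```text
[ 0.41548348 -0.32161596  0.02164373] [ 3.14145702e+00  1.93368386e-04 -2.23613215e+00] [-0.35926941  0.98147934 -1.03856535] [0.17815037 0.01589674 0.00156795] 0.030722960919042162 25.7833
[[352, 163], [349, 169], [322, 171], [322, 164], [336, 157]] [[355, 165], [322, 171], [322, 164], [338, 156]]
```

Request:
send_rows:
  deltas:
    - [0.2, 0, 0, -0.5, 0]
    - [0.2, 0, 0, -0.5, 0]
    - [0.2, 0, 0, -0.5, 0]
    - [-0.1, 0, 0, -0.5, 0]
    - [-0.1, 0, 0, -0.5, 0]
    - [-0.1, 0, 0, -0.5, 0]
    - [-0.1, 0, 0, -0.5, 0]
    - [-0.1, 0, 0, -0.5, 0]

```text
clock: 26.55
ee_pos: [0.4153, -0.3221, 0.0211]
ee_rot: [-3.142, -0.0, -2.237]
force: [-0.8, 0.2, -0.1]
opening: 0.0511
```

Request:
send_rows:
  deltas:
    - [-0.1, 0, 0, 10, 0]
    - [-0.1, 0, 0, 25, 0]
    - [-0.1, 0, 0, 50, 0]
    - [-0.1, 0, 0, 80, 0]
    - [-0.1, 0, 0, 110, 0]
    - [-0.1, -10, 30, 120, 0]
    - [-0.1, -10, 70, 120, 0]
    - [-0.1, -10, 110, 120, 0]

```text
clock: 27.22
ee_pos: [0.4055, -0.2121, 0.1428]
ee_rot: [-3.138, -0.0, -2.239]
force: [1.3, 0.5, 0.2]
opening: 0.0511
```

Request:
send_rows:
  deltas:
    - [-0.1, -30, 40, 0, 0.1]
    - [-0.1, -30, 80, 0, 0.2]
    - [-0.1, -30, 120, 0, 0.3]
    - [-0.1, -30, 120, 0, 0.3]

```text
clock: 27.55
ee_pos: [0.3734, -0.086, 0.1416]
ee_rot: [3.14, 0.003, -1.928]
force: [-0.1, 0.3, 0.2]
opening: 0.0511
```

Run:
```python
from h import *
s=readout.sense();print(s["ee_pos"],s["ee_rot"],s["force"],s["opening"],s["clock"])
t=cams.get_image("top");cv2.imwrite("pics/t19.png",t);b=cams.get_image("side");cv2.imwrite("pics/s19.png",b)
t0=cv2.imread("pics/top0.png");b0=cv2.imread("pics/side0.png")
for x,y in((t0,b0),(t,b)):
    print("handle",rects("top",x,0,38,(390,203,460,275),.075,100))
    print("blade",rects("top",x,185,255,(410,196,460,235),.010,30))
    print(quad(y,185,(322,145,360,172)).tolist())
    print("bars",rects("top",x,110,255,(295,210,375,250),.012))
```

```text
[ 0.37342224 -0.08598222  0.14156541] [ 3.14037531e+00  2.53831288e-03 -1.92787324e+00] [-0.05402373  0.3307471   0.16111042] 0.05107872765882094 27.55
handle [(array([ 388.6, -297.5]), 133.0, 29.5, 142.1, array([415.7, 246.5]))]
blade [(array([ 495.1, -382.8]), 84.2, 50.5, 141.9, array([436.1, 212.8])), (array([ 543.1, -321.9]), 45.6, 9.7, 89.9, array([417. , 197.5]))]
[[355, 164], [348, 169], [322, 171], [322, 164], [338, 156]]
bars [(array([434.6,  45.1]), 43.3, 14.5, 8.2, array([303.4, 231.7])), (array([440.2, -85.8]), 44.8, 13.2, 13.7, array([344.3, 229.9])), (array([435.3, -17.5]), 69.5, 13.2, 13.9, array([322.9, 231.3])), (array([ 443.8, -142.5]), 67.1, 12.8, 179.4, array([362.1, 228.9]))]
handle [(array([ 384.9, -296.7]), 100.4, 29.4, 139.9, array([415.4, 248. ]))]
blade [(array([ 475.1, -375.2]), 84.8, 49.8, 140.3, array([433.5, 218.9])), (array([ 543.1, -321.9]), 45.6, 9.7, 89.9, array([417. , 197.5]))]
[[334, 158], [359, 167], [352, 171], [334, 163]]
bars [(array([434.6,  45.1]), 43.3, 14.5, 8.2, array([303.4, 231.7])), (array([440.2, -85.8]), 44.8, 13.2, 13.7, array([344.3, 229.9])), (array([449.2, -14. ]), 41.0, 13.2, 13.9, array([321.7, 226.8])), (array([ 428., -126.]), 98.7, 83.0, 179.8, array([358.6, 238.3]))]
```

Run:
```python
import cv2,numpy as np
a=cv2.imread("pics/t19.png");b=cv2.imread("pics/s19.png")
cv2.imwrite("pics/c12.png",np.hstack([cv2.resize(a[190:280,385:475],(400,400),interpolation=2),cv2.resize(b[125:215,320:410],(400,400),interpolation=2)]))
```

```text
(no output)
```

View pics/c12.png

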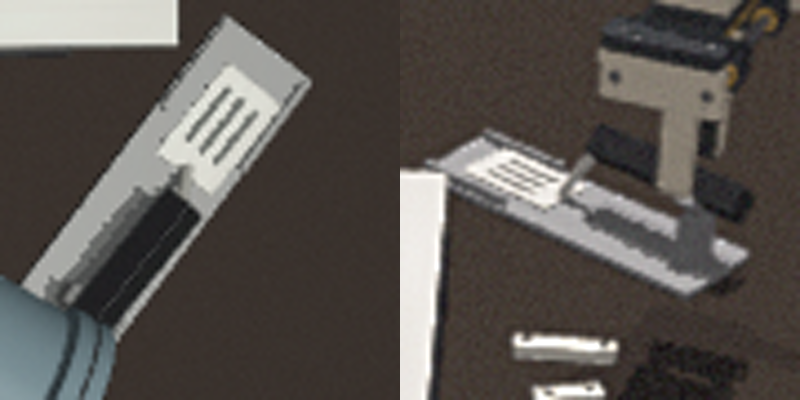

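Request:
send_rows:
  deltas:
    - [-0.6, 6, -35, 0, -0.08]
    - [-0.6, 12, -70, 0, -0.16]
    - [-0.6, 16, -105, 0, -0.24]
    - [-0.6, 20, -140, 0, -0.3]
    - [-0.6, 23, -175, 0, -0.336]
    - [-0.6, 23.3, -205, 0, -0.336]
    - [-0.6, 23.3, -224, 0, -0.336]
    - [-0.6, 23.3, -224, 0, -0.336]

```text
clock: 28.32
ee_pos: [0.3981, -0.3224, 0.141]
ee_rot: [-3.14, -0.002, -2.279]
force: [-0.2, -0.3, -0.8]
opening: 0.0746
```

Request:
send_rows:
  deltas:
    - [-0.6, 0, 0, 0, 0]
    - [-0.6, 0, 0, -30, 0]
    - [-0.6, 0, 0, -60, 0]
    - [-0.6, 0, 0, -90, 0]
    - [-0.6, 0, 0, -110, 0]
    - [-0.6, 0, 0, -120, 0]
    - [-0.6, 0, 0, -120, 0]
    - [-0.6, 0, 0, -120, 0]

```text
clock: 28.98
ee_pos: [0.3988, -0.3159, 0.0215]
ee_rot: [3.141, 0.0, -2.273]
force: [-0.3, 0.0, 0.3]
opening: 0.0747
```

Run:
```python
from h import *
s=readout.sense();print(s["ee_pos"],s["ee_rot"],s["force"],s["opening"],s["clock"])
t=cams.get_image("top");cv2.imwrite("pics/t20.png",t);b=cams.get_image("side");cv2.imwrite("pics/s20.png",b)
print("blade",rects("top",t,185,255,(410,196,460,235),.010,30))
```

```text
[ 0.39875122 -0.3158984   0.02150027] [ 3.14145636e+00  9.02680233e-05 -2.27257229e+00] [-0.33738454  0.02201008  0.26101045] 0.0747326249103972 28.9833
blade [(array([ 477.5, -376.7]), 77.9, 49.9, 141.9, array([434.6, 217.4])), (array([ 543.1, -321.9]), 45.6, 9.7, 89.9, array([417. , 197.5]))]
```

Request:
send_rows:
  deltas:
    - [-0.6, 2, 3, 0, 0.02]
    - [-0.6, 2, 3, 0, 0.02]
    - [0.2, 2, 3, 0, 0.02]
    - [0.2, 2, 3, 0, 0.02]
    - [0.2, 2, 3, 0, 0.02]
    - [0.2, 2, 3, 0, 0.02]
    - [1, 2, 3, 0, 0.02]
    - [1, 2, 3, 0, 0.02]
  newtons: 40

```text
clock: 29.75
ee_pos: [0.4006, -0.313, 0.021]
ee_rot: [3.142, 0.0, -2.253]
force: [-0.8, -0.3, -0.1]
opening: 0.0394
```

Request:
send_rows:
  deltas:
    - [1, 0, 0, 0, 0]
    - [1, 0, 0, 0, 0]
    - [1, 0, 0, 0, 0]
    - [1, 0, 0, 0, 0]
    - [1, 0, 0, 0, 0]

```text
clock: 30.17
ee_pos: [0.4007, -0.3129, 0.021]
ee_rot: [3.142, 0.0, -2.253]
force: [1.1, 1.6, 0.3]
opening: 0.0312
```

Run:
```python
from h import *
s=readout.sense();print(s["ee_pos"],s["ee_rot"],s["force"],s["opening"],s["clock"])
t=cams.get_image("top");cv2.imwrite("pics/t21.png",t);b=cams.get_image("side");cv2.imwrite("pics/s21.png",b)
for n in("top0","t18","t19","t20","t21"):
    a=cv2.imread(f"pics/{n}.png"); q=quad(a,185,(410,199,460,235)); print(n,q.tolist(),[(onz("top",*p,.01)[:2]*1000).round(0).tolist() for p in q])
```

```text
[ 0.40071952 -0.31287358  0.02101054] [ 3.14155098e+00  3.28928191e-04 -2.25271440e+00] [1.10096212 1.59416362 0.2948722 ] 0.031174779265353867 30.1667
top0 [[439, 199], [449, 208], [434, 227], [423, 217]] [[538.0, -393.0], [509.0, -425.0], [448.0, -375.0], [480.0, -340.0]]
t18 [[449, 207], [439, 221], [424, 218], [437, 199]] [[512.0, -425.0], [467.0, -391.0], [477.0, -343.0], [538.0, -387.0]]
t19 [[437, 205], [447, 214], [432, 233], [420, 224]] [[519.0, -386.0], [490.0, -418.0], [429.0, -368.0], [458.0, -330.0]]
t20 [[447, 213], [438, 226], [430, 229], [423, 221], [436, 204]] [[493.0, -418.0], [451.0, -388.0], [442.0, -362.0], [467.0, -340.0], [522.0, -383.0]]
t21 [[447, 214], [437, 227], [421, 222], [436, 204]] [[490.0, -418.0], [448.0, -384.0], [464.0, -333.0], [522.0, -383.0]]
```

Request:
send_rows:
  deltas:
    - [1, 0, 0, 6, 0]
    - [1, 0, 0, 12, 0]
    - [1, 6, -3.3, 14, 0.008]
    - [1, 12, -6.6, 14, 0.017]
    - [1, 16.8, -9.3, 14, 0.017]
    - [1, 16.8, -9.3, 14, 0.017]
    - [1, 16.8, -9.3, 14, 0.017]

```text
clock: 30.85
ee_pos: [0.4176, -0.3225, 0.0348]
ee_rot: [3.141, 0.0, -2.235]
force: [0.3, -0.1, -1.7]
opening: 0.0315
```

Request:
send_rows:
  deltas:
    - [1, 0, 0, -5, 0]
    - [1, 0, 0, -10, 0]
    - [1, 0, 0, -13, 0]
    - [1, 0, 0, -14, 0]
    - [1, 0, 0, -14, 0]
    - [1, 0, 0, -14, 0]

```text
clock: 31.35
ee_pos: [0.4167, -0.3227, 0.0211]
ee_rot: [3.141, -0.001, -2.235]
force: [-3.0, -1.1, 3.2]
opening: 0.0308
```

Run:
```python
from h import *
s=readout.sense();print(s["ee_pos"],s["ee_rot"],s["force"],s["opening"],s["clock"])
t=cams.get_image("top");cv2.imwrite("pics/t22.png",t);b=cams.get_image("side");cv2.imwrite("pics/s22.png",b)
for n in("top0","t18","t22"):
    a=cv2.imread(f"pics/{n}.png"); q=quad(a,185,(410,199,460,235)); print(n,q.tolist(),[(onz("top",*p,.01)[:2]*1000).round(0).tolist() for p in q])
for n in("side0","s18","s22"):
    a=cv2.imread(f"pics/{n}.png"); print(quad(a,185,(322,145,360,172)).tolist())
```

```text
[ 0.41668908 -0.32266918  0.02110017] [ 3.14112348e+00 -1.12746085e-03 -2.23516090e+00] [-3.04171243 -1.13786886  3.24414671] 0.030832962655913697 31.35
top0 [[439, 199], [449, 208], [434, 227], [423, 217]] [[538.0, -393.0], [509.0, -425.0], [448.0, -375.0], [480.0, -340.0]]
t18 [[449, 207], [439, 221], [424, 218], [437, 199]] [[512.0, -425.0], [467.0, -391.0], [477.0, -343.0], [538.0, -387.0]]
t22 [[449, 208], [441, 220], [424, 217], [438, 199]] [[509.0, -425.0], [470.0, -398.0], [480.0, -343.0], [538.0, -390.0]]
[[355, 164], [348, 169], [322, 171], [322, 164], [338, 156]]
[[355, 165], [322, 171], [322, 164], [338, 156]]
[[356, 165], [322, 171], [322, 164], [338, 156]]
```

Request:
send_rows:
  deltas:
    - [1, 0, 0, 0.7, 0]
    - [1, 0, 0, 0.7, 0]
    - [1, 0, 0, 0.7, 0]
  newtons: 3

```text
clock: 31.7
ee_pos: [0.4176, -0.3221, 0.0215]
ee_rot: [3.141, 0.001, -2.236]
force: [-0.2, -0.1, -1.0]
opening: 0.0333
```

Request:
send_rows:
  deltas:
    - [0.25, 0, 0, 0, 0]
    - [0.25, 0, 0, 0, 0]
    - [0.25, 0, 0, 0, 0]
    - [0.25, 0, 0, 0, 0]
    - [0.25, 0, 0, 0, 0]

```text
clock: 32.12
ee_pos: [0.4175, -0.3222, 0.0218]
ee_rot: [-3.142, 0.0, -2.236]
force: [0.9, 0.6, 0.0]
opening: 0.0349
```

Run:
```python
from h import *
s=readout.sense();print(s["ee_pos"],s["ee_rot"],s["force"],s["opening"],s["clock"])
t=cams.get_image("top");cv2.imwrite("pics/t23.png",t);b=cams.get_image("side");cv2.imwrite("pics/s23.png",b)
a=t; q=quad(a,185,(410,199,460,235)); print(q.tolist(),[(onz("top",*p,.01)[:2]*1000).round(0).tolist() for p in q])
```

```text
[ 0.41751122 -0.32219167  0.02178625] [-3.14154025e+00  2.25759395e-04 -2.23563699e+00] [0.85950874 0.59615155 0.03420728] 0.0349093797567893 32.1167
[[448, 208], [440, 219], [423, 216], [436, 199]] [[509.0, -422.0], [474.0, -395.0], [483.0, -340.0], [538.0, -383.0]]
```

Request:
send_rows:
  deltas:
    - [0, 0, 0, 0, 0]
    - [0, 0, 0, 0, 0]
    - [0, 0, 0, 0, 0]
    - [0, 0, 0, 0, 0]
    - [-0.5, 0, 0, 0, 0]
    - [-0.5, 0, 0, 0, 0]
    - [-0.5, 0, 0, 0, 0]
    - [-0.5, 0, 0, 0, 0]

```text
clock: 32.88
ee_pos: [0.4174, -0.3223, 0.0218]
ee_rot: [-3.142, 0.0, -2.236]
force: [0.4, 0.1, -0.3]
opening: 0.0671
```

Run:
```python
from h import *
s=readout.sense();print(s["ee_pos"],s["ee_rot"],s["force"],s["opening"],s["clock"])
t=cams.get_image("top");cv2.imwrite("pics/t24.png",t);b=cams.get_image("side");cv2.imwrite("pics/s24.png",b)
a=t; q=quad(a,185,(410,199,460,235)); print(q.tolist(),[(onz("top",*p,.01)[:2]*1000).round(0).tolist() for p in q]);print(quad(b,185,(322,145,360,172)).tolist())
```

```text
[ 0.41738913 -0.32234362  0.02175496] [-3.14157932e+00  1.98493635e-06 -2.23565462e+00] [ 0.44691722  0.13353045 -0.27422039] 0.06714915045816361 32.8833
[[437, 199], [448, 208], [440, 219], [431, 222], [425, 214]] [[538.0, -387.0], [509.0, -422.0], [474.0, -395.0], [464.0, -365.0], [490.0, -347.0]]
[[355, 165], [347, 170], [322, 171], [322, 164], [336, 157]]
```

Request:
send_rows:
  deltas:
    - [-0.5, 0, 0, 10, 0]
    - [-0.5, 0, 0, 25, 0]
    - [-0.5, 0, 0, 50, 0]
    - [-0.5, 0, 0, 80, 0]
    - [-0.5, 0, 0, 110, 0]
    - [-0.5, 0, 0, 140, 0]
    - [-0.5, 0, 0, 140, 0]
    - [-0.5, 0, 0, 140, 0]

```text
clock: 33.65
ee_pos: [0.4184, -0.3235, 0.1645]
ee_rot: [-3.136, -0.001, -2.236]
force: [-0.7, -0.4, 0.2]
opening: 0.0697
```

Request:
send_rows:
  deltas:
    - [-0.5, -5, 40, 0, 0.1]
    - [-0.5, -10, 80, 0, 0.22]
    - [-0.5, -15, 120, 0, 0.34]
    - [-0.5, -20, 160, 0, 0.46]
    - [-0.5, -20, 180, 0, 0.56]
    - [-0.5, -20, 190, 0, 0.66]

```text
clock: 34.15
ee_pos: [0.3956, -0.1286, 0.1607]
ee_rot: [3.139, 0.002, -1.568]
force: [-0.4, 0.2, -0.2]
opening: 0.0696
```

Run:
```python
from h import *
s=readout.sense();print(s["ee_pos"],s["ee_rot"],s["force"],s["opening"],s["clock"])
t=cams.get_image("top");cv2.imwrite("pics/t25.png",t);b=cams.get_image("side");cv2.imwrite("pics/s25.png",b)
print("handle",rects("top",t,0,38,(390,203,460,275),.075,100)); print("blade",rects("top",t,185,255,(410,199,460,235),.010,100))
print("bars",rects("top",t,110,255,(295,210,375,250),.012))
print(quad(b,185,(322,145,360,172)).tolist())
```

```text
[ 0.39556258 -0.12860383  0.1607064 ] [ 3.13928463e+00  2.37780961e-03 -1.56848868e+00] [-0.36553819  0.2300639  -0.18513288] 0.069647284331702 34.15
handle [(array([ 417.8, -318.8]), 52.1, 29.6, 142.0, array([422.4, 237.3]))]
blade [(array([ 493.3, -378.8]), 84.8, 50.1, 142.5, array([434.7, 213.2]))]
bars [(array([ 400.8, -174.2]), 76.3, 34.6, 146.3, array([370.1, 241.5])), (array([434.6,  45.1]), 43.3, 14.5, 8.2, array([303.4, 231.7])), (array([444.8, -83.5]), 33.2, 10.9, 13.7, array([343.6, 228.2])), (array([436.4, -17.2]), 67.2, 13.2, 13.9, array([322.7, 230.8])), (array([ 440.3, -141.5]), 74.5, 16.7, 171.3, array([361.4, 229. ]))]
[[356, 165], [348, 170], [322, 171], [322, 164], [336, 157]]
```

Request:
send_rows:
  deltas:
    - [0.14, 15, -5, -20, -0.01]
    - [0.14, 30, -10, -50, -0.01]
    - [0.14, 48, -13.5, -80, -0.01]
    - [0.14, 48, -13.5, -110, -0.01]
    - [0.14, 48, -13.5, -140, -0.01]
    - [0.14, 48, -13.5, -165, -0.01]
    - [0.14, 48, -13.5, -171, -0.01]
    - [0.14, 48, -13.5, -171, -0.01]

```text
clock: 34.92
ee_pos: [0.4434, -0.1455, -0.0114]
ee_rot: [3.137, 0.003, -1.589]
force: [-0.1, -0.5, 0.8]
opening: 0.0399
```

Run:
```python
from h import *
s=readout.sense();print(s["ee_pos"],s["ee_rot"],s["force"],s["opening"],s["clock"])
b=cams.get_image("side");cv2.imwrite("pics/s26.png",b)
cv2.imwrite("pics/c13.png",cv2.resize(b[150:250,320:420],(600,600),interpolation=2))
```

```text
[ 0.44344239 -0.14551805 -0.01141693] [ 3.13665057e+00  2.75485981e-03 -1.58868592e+00] [-0.07918131 -0.51182363  0.84055003] 0.03993664419135527 34.9167
```

Request:
send_rows:
  deltas:
    - [0.14, 0, 0, -3, 0]
    - [0.14, 0, 0, -3, 0]
    - [0.14, 0, 0, -3, 0]

```text
clock: 35.22
ee_pos: [0.4464, -0.1465, -0.011]
ee_rot: [-3.139, -0.001, -1.586]
force: [-0.1, 0.5, -0.4]
opening: 0.0403
```

Request:
send_rows:
  deltas:
    - [0.14, 0, 0, -3, 0]
    - [0.14, 0, 0, -3, 0]
    - [0.14, 0, 0, -3, 0]

```text
clock: 35.47
ee_pos: [0.4455, -0.1459, -0.0149]
ee_rot: [-3.141, -0.0, -1.586]
force: [-0.2, 0.5, -0.6]
opening: 0.0402
```

Request:
send_rows:
  deltas:
    - [0.14, 0, 0, -2, 0]
    - [0.14, 0, 0, -2, 0]
    - [0.14, 0, 0, -2, 0]

```text
clock: 35.72
ee_pos: [0.4453, -0.1457, -0.0173]
ee_rot: [3.141, 0.0, -1.586]
force: [-0.3, -0.7, -0.1]
opening: 0.0399
```

Request:
send_rows:
  deltas:
    - [0.14, 0, 0, -2, 0]
    - [0.14, 0, 0, -2, 0]
    - [0.14, 0, 0, -2, 0]

```text
clock: 35.97
ee_pos: [0.4453, -0.1458, -0.0194]
ee_rot: [3.141, 0.0, -1.586]
force: [-0.1, -0.6, 0.5]
opening: 0.0397
```

Request:
send_rows:
  deltas:
    - [0.14, 0, 3, -2, 0]
    - [0.14, 0, 3, -2, 0]
    - [0.14, 0, 3, -3, 0]
    - [0.14, 0, 3, -3, 0]

```text
clock: 36.3
ee_pos: [0.4453, -0.1427, -0.0224]
ee_rot: [3.141, 0.0, -1.585]
force: [-0.2, 0.7, -0.3]
opening: 0.0396
```

Request:
send_rows:
  deltas:
    - [0.14, 0, 0, -2, 0]
    - [0.14, 0, 0, -2, 0]
    - [0.14, 0, 0, -2, 0]

```text
clock: 36.55
ee_pos: [0.4453, -0.1428, -0.0244]
ee_rot: [3.141, 0.0, -1.586]
force: [0.2, 0.4, -0.2]
opening: 0.0401
```

Request:
send_rows:
  deltas:
    - [0.14, 0, 0, -2, 0]
    - [0.14, 0, 0, -2, 0]
    - [0.14, 0, 0, -2, 0]

```text
clock: 36.8
ee_pos: [0.4453, -0.1428, -0.0264]
ee_rot: [3.141, 0.0, -1.586]
force: [0.1, 0.5, 0.6]
opening: 0.0401
```

Request:
send_rows:
  deltas:
    - [0.14, 0, 0, -1.5, 0]
    - [0.14, 0, 0, -1.5, 0]
    - [0.14, 0, 0, -1.5, 0]

```text
clock: 37.05
ee_pos: [0.4453, -0.1428, -0.0278]
ee_rot: [3.141, 0.0, -1.586]
force: [0.2, -0.1, -0.4]
opening: 0.0401
```

Request:
send_rows:
  deltas:
    - [0.14, 0, 0, -1.5, 0]
    - [0.14, 0, 0, -1.5, 0]
    - [0.14, 0, 0, -1.5, 0]

```text
clock: 37.3
ee_pos: [0.4453, -0.1428, -0.0293]
ee_rot: [3.141, 0.0, -1.586]
force: [-1.1, 0.0, 0.1]
opening: 0.04
```

Request:
send_rows:
  deltas:
    - [0.14, 0, 0, -1, 0]
    - [0.14, 0, 0, -1, 0]
    - [0.14, 0, 0, -1, 0]

```text
clock: 37.55
ee_pos: [0.4453, -0.1428, -0.0303]
ee_rot: [3.141, 0.0, -1.586]
force: [-0.5, 0.5, 0.3]
opening: 0.0399
```

Request:
send_rows:
  deltas:
    - [0.14, 0, 0, -1, 0]
    - [0.14, 0, 0, -1, 0]
    - [0.14, 0, 0, -1, 0]

```text
clock: 37.8
ee_pos: [0.4453, -0.1428, -0.0313]
ee_rot: [3.141, 0.0, -1.586]
force: [0.0, 0.4, -0.6]
opening: 0.0398
```

Request:
send_rows:
  deltas:
    - [0.14, 0, 0, -1, 0]
    - [0.14, 0, 0, -1, 0]
    - [0.14, 0, 0, -1, 0]

```text
clock: 38.05
ee_pos: [0.4453, -0.1428, -0.0323]
ee_rot: [3.141, 0.0, -1.586]
force: [-0.1, 1.3, 0.2]
opening: 0.0403
```

Request:
send_rows:
  deltas:
    - [0.14, 0, 0, -1, 0]
    - [0.14, 0, 0, -1, 0]
    - [0.14, 0, 0, -1, 0]

```text
clock: 38.3
ee_pos: [0.4453, -0.1428, -0.0333]
ee_rot: [3.141, 0.0, -1.586]
force: [-0.4, -1.1, -0.6]
opening: 0.04
```

Request:
send_rows:
  deltas:
    - [0.14, 0, 0, -1, 0]
    - [0.14, 0, 0, -1, 0]
    - [0.14, 0, 0, -1, 0]

```text
clock: 38.55
ee_pos: [0.4454, -0.1428, -0.0343]
ee_rot: [3.141, 0.0, -1.586]
force: [0.4, 0.1, -0.2]
opening: 0.0401
```

Run:
```python
from h import *
s=readout.sense();p=s["ee_pos"]
b=cams.get_image("side");cv2.imwrite("pics/s27.png",b)
g=cv2.cvtColor(b,cv2.COLOR_BGR2GRAY)
for z in(-.005,0,.005,.01,.02,.04): print(z,proj("side",(p[0],p[1]+.037,z)))
u,v=map(int,proj("side",(p[0],p[1]+.037,0)))
print(u,v)
for y in range(v-20,v+8): print(y,g[y,u-14:u+16:2])
```

```text
-0.005 (np.float64(354.7712997923168), np.float64(212.79170125610185))
0 (np.float64(354.87802424745945), np.float64(211.428517650111))
0.005 (np.float64(354.98517160733763), np.float64(210.0597495575412))
0.01 (np.float64(355.09274425911275), np.float64(208.68536423699697))
0.02 (np.float64(355.30917507108813), np.float64(205.919609733128))
0.04 (np.float64(355.747247113134), np.float64(200.31922622271188))
354 211
191 [ 57  59 104  95  98 132 134 129 127 127 131 130 132 132 131]
192 [ 60  58 104  96  84 127 126 131 132 129 131 134 131  92 127]
193 [ 65  54 103 123 121 132 132 129 131 131 129 128 125  62 124]
194 [ 60  62 132 132 133 133 131 129 131 127 132 127 132  83 129]
195 [ 61  52 106 128 130 129 133 130 127 130 132 131 130 123 133]
196 [ 60  57  52  66  78  94 103 130 125 129 130 130 133 114 131]
197 [ 58  53  28  27  36  37  60 133 130 123  71  64  80  80 101]
198 [ 57  58  30  26  37  27  68 129 127 127  33  27  32  34  56]
199 [ 45  52  29  45  31  32  69 133 130 125  26  25  27  27  47]
200 [ 59  53  36  87  44  69  72 132 125 124  33  32  34  26  49]
201 [ 52  50  34 123
[... 407 characters left out ...]
3 132 133 105  36  38  50  42  41]
208 [ 40  34  31  30  30  40  82 129 124 100  21  31  28  22  42]
209 [42 40 37 26 35 30 43 67 74 68 28 39 29 37 42]
210 [48 38 27 27 35 35 30 31 26 22 31 38 47 38 31]
211 [39 40 30 34 26 40 42 38 55 51 69 66 78 27 37]
212 [ 41  39  40  36  29  81  73  99 124 124 119  50 119  41  52]
213 [ 38  41  34  31  27 108  82 107 128 121 117 107 137  54  52]
214 [ 36  43  43  33  30 115 125 132 136 132 133 129 129  34  57]
215 [ 40  34  34  27  25 109 132 132 129 133 128 132 127  45  52]
216 [ 45  30  28  34  29  85 130 126 126 124 127 143 102  41  61]
217 [ 36  38  39  37  29  85 104  80  79  54  49  53  34  48  58]
218 [61 44 31 31 22 38 42 35 33 36 24 28 32 53 60]
```

Request:
send_rows:
  deltas:
    - [0.14, 0, 0, -1.5, 0]
    - [0.14, 0, 0, -1.5, 0]
    - [0.14, 0, 0, -1.5, 0]

```text
clock: 38.85
ee_pos: [0.4456, -0.143, -0.0353]
ee_rot: [-3.141, -0.0, -1.586]
force: [-0.8, -0.1, 6.2]
opening: 0.0396
```

Request:
send_rows:
  deltas:
    - [0.14, 0, 0, -1.5, 0]
    - [0.14, 0, 0, -1.5, 0]
    - [0.14, 0, 0, -1.5, 0]

```text
clock: 39.1
ee_pos: [0.4456, -0.143, -0.0354]
ee_rot: [-3.141, -0.001, -1.585]
force: [-5.9, 2.6, 22.6]
opening: 0.0397
```

Request:
send_rows:
  deltas:
    - [0.14, 0, 0, -1, 0]
    - [0.14, 0, 0, -1, 0]
    - [0.14, 0, 0, -1, 0]

```text
clock: 39.35
ee_pos: [0.4457, -0.143, -0.0355]
ee_rot: [-3.14, -0.001, -1.585]
force: [-8.1, 3.3, 34.2]
opening: 0.0401
```

Request:
send_rows:
  deltas:
    - [0.14, 0, 0, -1, 0]
    - [0.14, 0, 0, -1, 0]
    - [0.14, 0, 0, -1, 0]

```text
clock: 39.6
ee_pos: [0.4457, -0.143, -0.0355]
ee_rot: [-3.14, -0.001, -1.585]
force: [-11.5, 4.8, 46.3]
opening: 0.0401
```

Request:
send_rows:
  deltas:
    - [0.14, 0, 0, 5, 0]
    - [0.14, 0, 0, 11, 0]
    - [0.14, 0, 0, 11, 0]
    - [0.6, 0, 0, 11, 0]
    - [1, 0, 0, 11, 0]
    - [1, 0, 0, 11, 0]
    - [1, 0, 0, 11, 0]
    - [1, 0, 0, 11, 0]
  newtons: 20

```text
clock: 40.27
ee_pos: [0.4451, -0.1427, -0.0287]
ee_rot: [3.141, 0.0, -1.586]
force: [0.1, -0.0, -0.5]
opening: 0.0117
```

Request:
send_rows:
  deltas:
    - [1, 0, 0, 0, 0]
    - [1, 0, 0, 0, 0]
    - [1, 0, 0, 0, 0]

```text
clock: 40.52
ee_pos: [0.4453, -0.1428, -0.0284]
ee_rot: [3.141, 0.0, -1.586]
force: [0.0, -0.3, 0.3]
opening: 0.0117
```

Request:
send_rows:
  deltas:
    - [1, 0, 0, 20, 0]
    - [1, 0, 0, 45, 0]
    - [1, 0, 20, 60, 0.1]
    - [1, 1, 50, 60, 0.2]
    - [1, 2, 80, 60, 0.32]
    - [1, 3, 110, 60, 0.44]
    - [1, 4, 140, 60, 0.56]
    - [1, 5, 170, 60, 0.68]

```text
clock: 41.18
ee_pos: [0.4502, 0.0285, 0.0319]
ee_rot: [-3.141, -0.0, -0.9]
force: [0.7, 0.3, -1.0]
opening: 0.0115
```

Request:
send_rows:
  deltas:
    - [1, 1, 30, 0, 0.12]
    - [1, 2, 60, 0, 0.24]
    - [1, 3, 90, 0, 0.36]
    - [1, 4, 120, 0, 0.48]
    - [1, 5, 150, 0, 0.6]
    - [1, 6, 180, 0, 0.72]
    - [1, 7, 210, 0, 0.831]
    - [1, 8.6, 238.5, 0, 0.831]

```text
clock: 41.85
ee_pos: [0.4585, 0.2673, 0.0317]
ee_rot: [3.142, 0.0, -0.068]
force: [-0.5, -0.1, -0.3]
opening: 0.0118
```

Request:
send_rows:
  deltas:
    - [1, 0, 0, 0, 0]
    - [1, 0, 0, 0, 0]
    - [1, 0, 0, 0, 0]

```text
clock: 42.1
ee_pos: [0.4585, 0.2651, 0.0314]
ee_rot: [3.141, 0.001, -0.074]
force: [0.4, 0.8, -0.0]
opening: 0.0115
```

Run:
```python
from h import *
s=readout.sense();print(s["ee_pos"],s["ee_rot"],s["force"],s["opening"],s["clock"])
t=cams.get_image("top");cv2.imwrite("pics/t28.png",t);b=cams.get_image("side");cv2.imwrite("pics/s28.png",b)
print("turner",rects("top",t,185,255,(410,199,460,235),.010,100),rects("top",t,0,38,(390,203,460,275),.075,100))
print("bars",rects("top",t,110,255,(295,210,375,250),.012))
for z in(.003,.006,.009): print("rack0",rects("top",cv2.imread("pics/top0.png"),90,255,(212,210,285,250),z,200))
print("rack side",quad(cv2.imread("pics/side0.png"),90,(330,255,382,325)).tolist(),[(onz("side",*p,.006)*1000).round(0)[:2].tolist() for p in quad(cv2.imread("pics/side0.png"),90,(330,255,382,325))])
```

```text
[0.45848707 0.26514813 0.03144899] [ 3.14078742e+00  7.88660680e-04 -7.41422210e-02] [ 0.39872492  0.84937704 -0.01120364] 0.011546915748265656 42.1
turner [(array([ 493.3, -378.8]), 84.8, 50.1, 142.5, array([434.8, 213.2]))] [(array([ 382.9, -291.5]), 140.2, 33.6, 139.9, array([413.2, 248.9]))]
bars [(array([434.6,  45.1]), 43.3, 14.5, 8.2, array([303.4, 231.7])), (array([440.2, -85.8]), 44.8, 13.2, 13.7, array([344.3, 229.9])), (array([435.3, -17.5]), 69.5, 13.2, 13.9, array([322.9, 231.3]))]
rack0 [(array([437.6, 224.7]), 190.3, 78.1, 85.5, array([247.7, 230.7]))]
rack0 [(array([437.6, 224.2]), 189.9, 77.9, 85.5, array([247.7, 230.7]))]
rack0 [(array([437.7, 223.7]), 189.4, 77.8, 85.5, array([247.7, 230.7]))]
rack side [[374, 265], [371, 320], [336, 324], [345, 261]] [[395.0, 137.0], [406.0, 321.0], [483.0, 340.0], [469.0, 129.0]]
```

Request:
send_rows:
  deltas:
    - [1, 0, 0, -20, 0]
    - [1, 0, 0, -40, 0]
    - [1, 0, 0, -50, 0]
    - [1, 0, 0, -54, 0]
    - [1, 0, 0, -56, 0]
    - [1, 0, 0, -56, 0]
    - [1, 0, 0, -56, 0]

```text
clock: 42.78
ee_pos: [0.4597, 0.2657, -0.0235]
ee_rot: [-3.141, -0.001, -0.075]
force: [0.7, 0.1, 0.2]
opening: 0.0114
```

Run:
```python
from h import *
s=readout.sense();print(s["ee_pos"],s["ee_rot"],s["force"],s["opening"],s["clock"])
```

```text
[ 0.45974194  0.2656608  -0.02354069] [-3.14114889e+00 -1.13440236e-03 -7.50383975e-02] [0.65209818 0.13047432 0.24357265] 0.011390075143060271 42.7833
```

Request:
send_rows:
  deltas:
    - [1, 0, 0, -1, 0]
    - [1, 0, 0, -1, 0]
    - [0.45, 0, 0, -1, 0]
    - [0.45, 0, 0, -1, 0]
    - [0.45, 0, 0, -1, 0]
    - [0.45, 0, 0, 10, 0]
    - [0.3, 0, 0, 30, 0]
    - [0.14, 0, 0, 60, 0]

```text
clock: 43.45
ee_pos: [0.457, 0.265, 0.035]
ee_rot: [3.14, 0.005, -0.075]
force: [0.6, 0.9, -0.1]
opening: 0.0346
```

Request:
send_rows:
  deltas:
    - [0.14, -3, -30, 0, -0.12]
    - [0.14, -6, -65, 0, -0.24]
    - [0.14, -9, -100, 0, -0.36]
    - [0.14, -12, -135, 0, -0.48]
    - [0.14, -15, -170, 0, -0.6]
    - [0.14, -18, -205, 0, -0.72]
    - [0.14, -21, -240, 0, -0.84]
    - [0.14, -24, -270, 0, -0.96]

```text
clock: 44.12
ee_pos: [0.435, -0.0064, 0.0368]
ee_rot: [-3.141, -0.001, -1.041]
force: [-0.3, -0.1, 0.1]
opening: 0.0398
```

Request:
send_rows:
  deltas:
    - [0.14, 0, -6, 0, -0.12]
    - [0.14, 0, -13, 0, -0.24]
    - [0.14, 0, -13, 0, -0.293]
    - [0.14, 0, -13, 0, -0.293]

```text
clock: 44.45
ee_pos: [0.4354, -0.0181, 0.0366]
ee_rot: [-3.141, -0.001, -1.331]
force: [-0.2, -0.5, 0.2]
opening: 0.0401
```

Run:
```python
from h import *
s=readout.sense();print(s["ee_pos"],s["ee_rot"],s["force"],s["opening"],s["clock"])
t=cams.get_image("top");cv2.imwrite("pics/t29.png",t)
g=cv2.cvtColor(t,cv2.COLOR_BGR2GRAY)
print("placed",rects("top",t,200,255,(212,210,285,250),.015,15))
```

```text
[ 0.43535624 -0.01808778  0.03658143] [-3.14066181e+00 -5.75168073e-04 -1.33092843e+00] [-0.21460111 -0.46259284  0.21739759] 0.040141287366897684 44.45
placed [(array([460.5, 261.7]), 67.2, 9.6, 89.9, array([235.5, 223.6]))]
```

Request:
send_rows:
  deltas:
    - [0.14, 0, 0, -25, 0]
    - [0.14, 0, 0, -45, 0]
    - [0.14, 0, 0, -58, 0]
    - [0.14, 0, 0, -65, 0]
    - [0.14, 0, 0, -65, 0]
    - [0.6, 0, 0, -65, 0]
    - [1, 0, 0, -65, 0]
    - [1, 0, 0, -65, 0]

```text
clock: 45.17
ee_pos: [0.4359, -0.0175, -0.0283]
ee_rot: [-3.14, -0.001, -1.327]
force: [-0.6, -0.4, -0.3]
opening: 0.0244
```

Request:
send_rows:
  deltas:
    - [1, 0, 0, 0, 0]
    - [1, 0, 0, 0, 0]
    - [1, 0, 0, 0, 0]
    - [1, 0, 0, 0, 0]

```text
clock: 45.5
ee_pos: [0.4355, -0.0174, -0.0287]
ee_rot: [-3.141, -0.0, -1.328]
force: [-0.4, 0.3, 5.5]
opening: 0.0118
```

Request:
send_rows:
  deltas:
    - [1, 0, 0, 25, 0]
    - [1, 0, 0, 60, 0]
    - [1, 2, 25, 60, 0.12]
    - [1, 4, 50, 60, 0.24]
    - [1, 6, 75, 60, 0.36]
    - [1, 8, 100, 60, 0.48]
    - [1, 11, 125, 60, 0.6]
    - [1, 14, 150, 60, 0.72]

```text
clock: 46.17
ee_pos: [0.4487, 0.1338, 0.0307]
ee_rot: [3.141, 0.0, -0.602]
force: [-0.0, 0.3, -0.0]
opening: 0.0118
```

Request:
send_rows:
  deltas:
    - [1, 1, 20, 0, 0.12]
    - [1, 2, 35, 0, 0.24]
    - [1, 3, 48, 0, 0.36]
    - [1, 3, 48, 0, 0.48]
    - [1, 3, 48, 0, 0.533]
    - [1, 3, 48, 0, 0.533]
    - [1, 3, 48, 0, 0.533]

```text
clock: 46.75
ee_pos: [0.4517, 0.1806, 0.0306]
ee_rot: [3.141, 0.0, -0.076]
force: [0.3, -1.8, -0.9]
opening: 0.0114
```

Run:
```python
from h import *
s=readout.sense();print(s["ee_pos"],s["ee_rot"],s["force"],s["opening"],s["clock"])
```

```text
[0.45173797 0.18064699 0.03056868] [ 3.14145479e+00  4.57682481e-04 -7.64856836e-02] [ 0.27760007 -1.83272766 -0.89176982] 0.01138452080409373 46.75
```

Request:
send_rows:
  deltas:
    - [1, 0, 0, -25, 0]
    - [1, 0, 0, -45, 0]
    - [1, 0, 0, -53, 0]
    - [1, 0, 0, -56, 0]
    - [1, 0, 0, -56, 0]
    - [0.45, 0, 0, -56, 0]
    - [0.45, 0, 0, -56, 0]
    - [0.45, 0, 0, -56, 0]

```text
clock: 47.42
ee_pos: [0.4525, 0.1807, -0.0248]
ee_rot: [-3.141, -0.001, -0.075]
force: [-0.5, -0.5, -0.2]
opening: 0.0243
```

Request:
send_rows:
  deltas:
    - [0.45, 0, 0, 10, 0]
    - [0.3, 0, 0, 30, 0]
    - [0.14, 0, 0, 60, -0.06]
    - [0.14, -4, -30, 60, -0.18]
    - [0.14, -8, -60, 60, -0.3]
    - [0.14, -12, -90, 60, -0.42]
    - [0.14, -15, -120, 60, -0.54]
    - [0.14, -17, -135.5, 60, -0.66]

```text
clock: 48.08
ee_pos: [0.4351, 0.0428, 0.0358]
ee_rot: [-3.141, -0.002, -0.741]
force: [0.3, 0.5, -0.4]
opening: 0.0398
```

Request:
send_rows:
  deltas:
    - [0.14, 0, 0, 0, -0.12]
    - [0.14, 0, 0, 0, -0.24]
    - [0.14, 0, 0, 0, -0.36]
    - [0.14, 0, 0, 0, -0.48]
    - [0.14, 0, 0, 0, -0.6]
    - [0.14, 0, 0, 0, -0.678]
    - [0.14, 0, 0, 0, -0.678]

```text
clock: 48.67
ee_pos: [0.4353, 0.0451, 0.0356]
ee_rot: [-3.141, -0.0, -1.416]
force: [-0.4, -0.2, 0.6]
opening: 0.04
```

Run:
```python
from h import *
s=readout.sense();print(s["ee_pos"],s["ee_rot"],s["force"],s["opening"],s["clock"])
t=cams.get_image("top");cv2.imwrite("pics/t30.png",t)
print("placed",rects("top",t,200,255,(212,210,285,250),.015,15))
print("S",rects("top",t,110,255,(295,210,375,250),.012))
```

```text
[0.43533013 0.04507906 0.03561083] [-3.14058408e+00 -3.19605899e-04 -1.41563343e+00] [-0.43278739 -0.18523391  0.58508743] 0.04002499407007933 48.6667
placed [(array([457.5, 231.3]), 128.8, 10.6, 85.2, array([245. , 224.4]))]
S [(array([440.2, -85.8]), 44.8, 13.2, 13.7, array([344.3, 229.9])), (array([429.8,  10.9]), 121.7, 101.8, 90.1, array([312.7, 232.6]))]
```

Request:
send_rows:
  deltas:
    - [0.14, 0, 0, -25, 0]
    - [0.14, 0, 0, -45, 0]
    - [0.14, 0, 0, -58, 0]
    - [0.14, 0, 0, -64, 0]
    - [0.14, 0, 0, -64, 0]
    - [0.6, 0, 0, -64, 0]
    - [1, 0, 0, -64, 0]
    - [1, 0, 0, -64, 0]

```text
clock: 49.38
ee_pos: [0.4359, 0.045, -0.0283]
ee_rot: [-3.14, -0.001, -1.412]
force: [-0.1, -1.0, -0.1]
opening: 0.0247
```

Request:
send_rows:
  deltas:
    - [1, 0, 0, 0, 0]
    - [1, 0, 0, 0, 0]
    - [1, 0, 0, 0, 0]
    - [1, 0, 0, 0, 0]

```text
clock: 49.72
ee_pos: [0.4355, 0.0451, -0.0287]
ee_rot: [-3.14, -0.0, -1.413]
force: [-1.3, 0.1, 5.6]
opening: 0.0112
```

Request:
send_rows:
  deltas:
    - [1, 0, 0, 25, 0]
    - [1, 0, 0, 60, 0]
    - [1, -2, 25, 60, 0.12]
    - [1, -4, 50, 60, 0.24]
    - [1, -6, 75, 60, 0.36]
    - [1, -8, 100, 60, 0.48]
    - [1, -11, 125, 60, 0.6]
    - [1, -14, 150, 60, 0.72]

```text
clock: 50.38
ee_pos: [0.4206, 0.1963, 0.0307]
ee_rot: [3.142, 0.0, -0.687]
force: [0.3, -0.6, -1.7]
opening: 0.0117
```

Request:
send_rows:
  deltas:
    - [1, -1, 20, 0, 0.12]
    - [1, -2, 40, 0, 0.24]
    - [1, -2.5, 59, 0, 0.36]
    - [1, -2.5, 59, 0, 0.48]
    - [1, -2.5, 59, 0, 0.6]
    - [1, -2.5, 59, 0, 0.618]
    - [1, -2.5, 59, 0, 0.618]
    - [1, -2.5, 59, 0, 0.618]

```text
clock: 51.05
ee_pos: [0.4184, 0.254, 0.0307]
ee_rot: [3.141, 0.0, -0.078]
force: [0.8, 0.6, 0.3]
opening: 0.0114
```

Request:
send_rows:
  deltas:
    - [1, 0, 0, -25, 0]
    - [1, 0, 0, -45, 0]
    - [1, 0, 0, -53, 0]
    - [1, 0, 0, -56, 0]
    - [1, 0, 0, -56, 0]
    - [0.6, 0, 0, -56, 0]
    - [0.6, 0, 0, -56, 0]
    - [0.6, 0, 0, -56, 0]

```text
clock: 51.72
ee_pos: [0.4191, 0.2542, -0.0248]
ee_rot: [-3.141, -0.001, -0.075]
force: [-0.6, -0.3, -0.0]
opening: 0.0183
```

Request:
send_rows:
  deltas:
    - [0.6, 0, 0, 10, 0]
    - [0.4, 0, 0, 30, 0]
    - [0.14, 0, 0, 60, -0.06]
    - [0.14, 3, -35, 60, -0.18]
    - [0.14, 6, -75, 60, -0.3]
    - [0.14, 10, -115, 60, -0.42]
    - [0.14, 14, -155, 60, -0.54]
    - [0.14, 18, -195, 60, -0.66]

```text
clock: 52.38
ee_pos: [0.4367, 0.0576, 0.0359]
ee_rot: [-3.141, -0.001, -0.74]
force: [-0.2, -0.8, -0.0]
opening: 0.0401
```

Run:
```python
from h import *
s=readout.sense();print(s["ee_pos"],s["ee_rot"],s["force"],s["opening"],s["clock"])
t=cams.get_image("top");cv2.imwrite("pics/t31.png",t)
print("placed",rects("top",t,200,255,(212,210,285,250),.015,15))
print("S",rects("top",t,110,255,(335,210,375,250),.012))
```

```text
[0.43674108 0.05759969 0.03591736] [-3.14059116e+00 -1.38290685e-03 -7.39893908e-01] [-0.20677075 -0.76274927 -0.01055425] 0.04011320817346395 52.3833
placed [(array([419.2, 251.5]), 41.6, 9.5, 89.9, array([238.5, 236.4])), (array([458.2, 237.8]), 115.8, 10.5, 85.4, array([242.8, 224.2]))]
S [(array([440.2, -85.8]), 44.8, 13.2, 13.7, array([344.3, 229.9]))]
```

Request:
send_rows:
  deltas:
    - [0.14, 1, -30, 0, -0.12]
    - [0.14, 2, -65, 0, -0.24]
    - [0.14, 3, -100, 0, -0.36]
    - [0.14, 3.3, -130, 0, -0.48]
    - [0.14, 3.3, -145, 0, -0.592]
    - [0.14, 3.3, -145, 0, -0.592]
    - [0.14, 3.3, -145, 0, -0.592]

```text
clock: 53.02
ee_pos: [0.44, -0.0863, 0.0353]
ee_rot: [-3.141, -0.0, -1.326]
force: [-0.3, 0.7, 0.4]
opening: 0.0403
```

Request:
send_rows:
  deltas:
    - [0.14, 0, 0, -25, 0]
    - [0.14, 0, 0, -45, 0]
    - [0.14, 0, 0, -58, 0]
    - [0.14, 0, 0, -64, 0]
    - [0.14, 0, 0, -64, 0]
    - [0.6, 0, 0, -64, 0]
    - [1, 0, 0, -64, 0]
    - [1, 0, 0, -64, 0]

```text
clock: 53.68
ee_pos: [0.4406, -0.0859, -0.0283]
ee_rot: [-3.14, -0.001, -1.326]
force: [0.1, -0.1, -0.4]
opening: 0.0246
```

Request:
send_rows:
  deltas:
    - [1, 0, 0, 0, 0]
    - [1, 0, 0, 0, 0]
    - [1, 0, 0, 0, 0]
    - [1, 0, 0, 0, 0]

```text
clock: 54.02
ee_pos: [0.4403, -0.086, -0.0287]
ee_rot: [-3.141, -0.001, -1.327]
force: [-0.5, 0.9, 5.8]
opening: 0.0117
```

Request:
send_rows:
  deltas:
    - [1, 0, 0, 25, 0]
    - [1, 0, 0, 60, 0]
    - [1, -3, 30, 60, 0.12]
    - [1, -6, 65, 60, 0.24]
    - [1, -9, 100, 60, 0.36]
    - [1, -12, 135, 60, 0.48]
    - [1, -15, 170, 60, 0.6]
    - [1, -18, 200, 60, 0.72]

```text
clock: 54.68
ee_pos: [0.4212, 0.116, 0.0308]
ee_rot: [-3.141, 0.0, -0.601]
force: [0.2, 0.4, -0.6]
opening: 0.0119
```

Request:
send_rows:
  deltas:
    - [1, -3, 30, 0, 0.12]
    - [1, -6, 60, 0, 0.24]
    - [1, -7.7, 82.3, 0, 0.36]
    - [1, -7.7, 82.3, 0, 0.48]
    - [1, -7.7, 82.3, 0, 0.532]
    - [1, -7.7, 82.3, 0, 0.532]
    - [1, -7.7, 82.3, 0, 0.532]

```text
clock: 55.27
ee_pos: [0.4139, 0.1964, 0.0306]
ee_rot: [3.141, 0.0, -0.076]
force: [-0.7, -0.2, -0.5]
opening: 0.0116
```

Request:
send_rows:
  deltas:
    - [1, 0, 0, -25, 0]
    - [1, 0, 0, -45, 0]
    - [1, 0, 0, -53, 0]
    - [1, 0, 0, -56, 0]
    - [1, 0, 0, -56, 0]
    - [0.6, 0, 0, -56, 0]
    - [0.6, 0, 0, -56, 0]
    - [0.6, 0, 0, -56, 0]

```text
clock: 55.93
ee_pos: [0.4147, 0.1964, -0.0248]
ee_rot: [-3.141, -0.001, -0.075]
force: [-0.1, -0.1, -0.2]
opening: 0.0184
```

Request:
send_rows:
  deltas:
    - [0.6, 0, 0, 10, 0]
    - [0.6, 0, 0, 40, 0]
    - [0.8, 0, 0, 80, 0]
    - [1, 0, 0, 120, 0]
    - [1, 0, 0, 150, 0]
    - [1, -20, -35, 150, 0]
    - [1, -40, -70, 150, 0]
    - [1, -60, -105, 150, 0]

```text
clock: 56.6
ee_pos: [0.3539, 0.0908, 0.1257]
ee_rot: [3.141, -0.003, -0.072]
force: [0.9, -1.8, 0.8]
opening: 0.0004
```

Run:
```python
from h import *
s=readout.sense();print(s["ee_pos"],s["ee_rot"],s["force"],s["opening"],s["clock"])
t=cams.get_image("top");cv2.imwrite("pics/t32.png",t);b=cams.get_image("side");cv2.imwrite("pics/s32.png",b)
print("placed",rects("top",t,200,255,(212,210,285,250),.015,15))
print("handle",rects("top",t,0,38,(390,203,460,275),.075,100),"blade",rects("top",t,185,255,(410,199,460,235),.010,100))
for bx in((238,132,285,180),(302,130,342,168)): print(screen(t,bx,z=.036))
# lever ball: dark blob near box
for n,im,bx in(("top",t,(172,196,210,240)),("side",b,(310,312,370,365))):
    g=cv2.cvtColor(im,cv2.COLOR_BGR2GRAY)
    print(n); print(g[(206 if n=="top" else 314):(224 if n=="top" else 342),(176 if n=="top" else 322):(204 if n=="top" else 354)][::1,::2])
```

```text
[0.35385958 0.09083141 0.12565262] [ 3.14136290e+00 -2.57700938e-03 -7.23044332e-02] [ 0.92405013 -1.7994236   0.774029  ] 0.0003528702101372391 56.6
placed [(array([417.3, 222.9]), 99.5, 10.3, 86.1, array([247.5, 237.1])), (array([456.7, 221.8]), 147.9, 10.6, 85.2, array([248. , 224.6]))]
handle [(array([ 386.2, -294.7]), 131.7, 29.5, 142.8, array([414.8, 247.5]))] blade [(array([ 493.3, -378.8]), 84.8, 50.1, 142.5, array([434.8, 213.2]))]
(array([686.1, 183.8]), np.float32(73.0), -76.8, np.float32(79.8), 13.2)
(array([696.9,  -5.6]), np.float32(71.1), -82.9, np.float32(78.5), 7.1)
top
[[ 51  52 140 166 169 170 168 170 172 171 138  61  58  48]
 [ 60 143 170 169 169 169 168 169 171 171 160  64  63  46]
 [162 167 169 169 170 169 170 169 172 172 165  61  62  49]
 [169 167 168 169 170 171 170 171 173 173 172  82  62  48]
 [168 169 168 148 156 170 170 171 172 173 172 113  63  52]
 [169 168 156  53  52 114 128 170 172 172 172 115  59  57]
 [169 168 141  40  35  77  83 160 171 171 171 148  64  57]
 [171 167 137  55  33  63  81 149 171 171 171 163  60  62]
 [139 167 148  38  33  79 166 164 
[... 1738 characters left out ...]
 207 237 235 179 184 187 188]
 [181 187 190 174 143 156 121 106 119 163 236 230 180 183 186 185]
 [185 188 184 135  81  87 102 105 116 172 234 233 185 184 186 187]
 [185 188 187  93  75  83 111 138 182 220 240 229 182 183 187 191]
 [187 185 186 108  82  81 118 216 246 242 241 193 187 188 186 184]
 [186 190 191 114  91  87 123 237 242 238 225 156 185 190 191 189]
 [187 186 186 137 104 106 142 176 210 193 172 186 186 190 189 193]
 [186 184 190 182 145 139 189 170 144 143 169 189 186 185 189 186]
 [188 182 187 193 187 193 188 189 180 180 181 187 184 188 188 186]
 [188 184 189 184 187 190 189 189 185 185 182 190 188 190 186 187]
 [189 186 188 189 191 188 191 186 187 189 186 186 188 188 187 189]]
```

Run:
```python
from h import *
print(two((184,213),(332,322)))
ex=np.array([np.cos(.349),np.sin(.349)])
for s in(-1,1): q=np.array([.478,.4001])+s*.0156*ex; print(s,q,proj("top",(*q,.087)),proj("side",(*q,.087)))
c=np.array([.478,.4001]); print(proj("top",(*c,.05)),proj("side",(*c,.05)))
t=cv2.imread("pics/t32.png");b=cv2.imread("pics/s32.png")
v=np.hstack([cv2.resize(t[125:255,150:350],(400,260),interpolation=2),cv2.resize(b[300:365,305:405],(400,260),interpolation=2)])
w=np.hstack([cv2.resize(b[150:310,220:420],(400,320),interpolation=2),cv2.resize(t[190:270,380:480],(400,320),interpolation=2)])
cv2.imwrite("pics/final.png",np.vstack([v,w]))
```

```text
(array([0.49168357, 0.40407328, 0.08399407]), np.float64(0.00045851608512549775))
-1 [0.46334044 0.39476545] (np.float64(186.52653759970335), np.float64(222.46038955500944)) (np.float64(346.34379318428637), np.float64(318.3728665529073))
1 [0.49265956 0.40543455] (np.float64(183.22281535999826), np.float64(212.72013625964095)) (np.float64(331.413414970606), np.float64(321.4472702075434))
(np.float64(188.81345748141348), np.float64(217.8359512217176)) (np.float64(338.0924097369303), np.float64(332.3383173916666))
```

View pics/final.png

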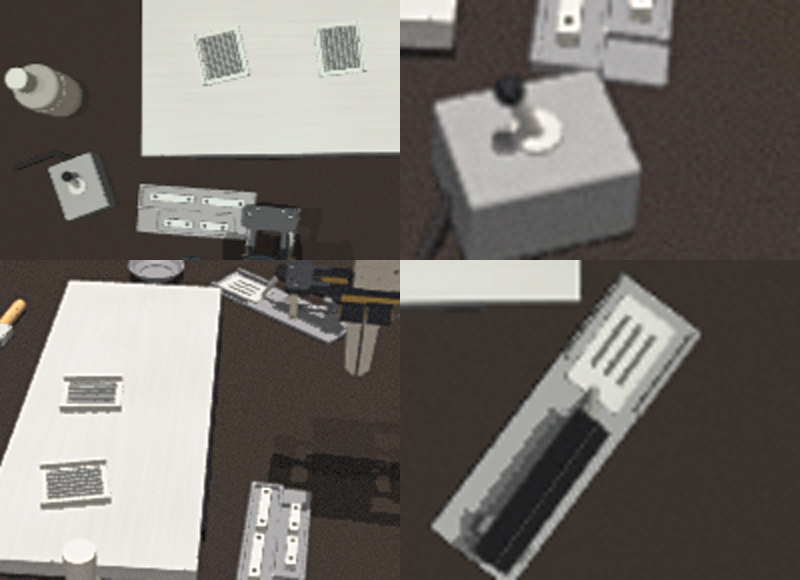

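```bash
python3 -c "
from rig import order; print(order.close_job())"
```

```text
the job is handed in; nothing more can be done
None
```

I handed the job in at about 57 s.

**Screens:** There were two. I carried each back a few centimetres on the turner and tipped it over. The last pictures show both lying flat on the tray with their runners up, and no finger was ever near them.

**Turner:** It is back in its rest, about 4 mm from where I found it. On the first release it slid about 20 mm back along the rest, so I gripped it again and reseated it. I could only turn the gripper about the vertical. So I held the handle across its edges instead of the 45° flats, and it stayed firm.

**Latch bars:** Both long bars are in the long row and both short bars are in the short row.

**Switch:** It was already on. The ball sits at x 0.492 and y 0.404, which fits the "on" position, so I left it alone.

**Bystanders:** I never went near the detergent or the coin dish, and both appear in the last pictures. I did not measure their positions again.

**What disagreed or went wrong:**
- **Finger length:** The real fingertips end 30–35 mm above the reported tool point. My first grip therefore closed on nothing above the handle, and I corrected for the offset after that.
- **Touch on the table:** While feeling for the table with the fingertips, the vertical force briefly reached 46 N. That is above the 40 N limit for the arm and gripper body. Only the fingertips should have been touching, but I have no check that it wasn't counted.

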